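# Pack dried reishi into a gift carton and burnish its sealing strip

## Task

Lay every loose dried reishi on the table into the open gift carton (not the heap in the big tray), holding each one gently as they are brittle and not letting it drop, then fold the carton's flap shut over them. Take the burnisher from its rack and, with light steady pressure, rub the paper sealing strip on the flap down along its whole length in one slow stroke from the end farthest from you to the end nearest you. Finally put the burnisher back through the eyelet of its rack so that it stands on its collar, leaving the carton shut and the bottle and teacup where they are.

Things in the scene. Friction and masses are not known exactly. Their poses are not given: they have to be found in the camera images.
- reishi1: dried reishi mushroom, 45 g, lying flat: red-brown kidney-shaped cap, pale rim, 84 mm wide (y), 68 mm deep (x -28 to +40 mm), 20 mm thick; a dark round stalk 18 mm thick sticks out level from the cap towards -x, free from x = -30 to -76 mm, axis 9.5 mm above the underside. Origin: underside of the cap, z up. Pick it by the stalk, near x = -50 mm. Two to four of the four reishi are present.
- reishi2: another reishi, same shape, size and origin as reishi1. All are brittle: one cracks if the fingers put more than 70 N on it in all (35 N a finger), so use the lightest grip, 20 N, and breaks if it falls more than about 60 mm. None if absent.
- reishi3: another reishi, same as reishi1; None if absent
- reishi4: another reishi, same as reishi1; None if absent
- carton: burgundy gift carton, stuck down on a thin dark mat (it does not move): 230 mm (x) by 200 mm (y) by 75 mm high, walls and floor 4 mm. Origin: centre of the underside; z up; x points away from the robot. A fixed glue ledge covers its top from y = +45 to +100 mm. The flap is hinged along the top edge of the -y side (y = -100, z = 75 mm).
- mouth (a point): centre of the carton's opening, at the rim, z = 75 mm and y = -25 mm of the carton: 222 mm (x) by 141 mm (y from -96 to +45 mm of the carton) between the hinge side and the glue ledge. The reishi go in here, 71 mm deep, at most two on top of one another; they may lie anyhow so long as the flap shuts flat.
- flap (a joint): angle (rad) of the carton's flap, a board 230 mm (carton x) by 175 mm, 4 mm thick, 80 g: 0 = shut, lying on the glue ledge, its outer face up at z = 79 mm of the carton; 1.57 = upright; starts at 1.6 to 1.8, leaning outwards (most 2.1). Its stiff crease keeps it where it is left; about 1 N at the free edge moves it. Shut means below 0.04.
- flap_edge (a point): middle of the flap's free edge, on its outer face, 175 mm from the hinge line. The flap can be pushed shut from behind (from its outer face) with closed fingers. When shut, the carton's top yields a little under pressure, about 0.4 mm per N (10 mm at most), and springs back.
- strip_mid (a point): middle of the paper sealing strip, a pale band 24 mm wide and 230 mm long on the flap's outer face along the free edge, centred 12 mm from that edge, 163 mm from the hinge line. With the flap shut it faces up, x runs along it away from the robot and y points to the free edge. Rub it from x = +95 mm to -95 mm, the tip within 9 mm of its centreline.
- strip_far (a point): on the strip's centreline at x = +95 mm: where the stroke begins or a little beyond it. Pressing with 3 to 10 N at 20 to 60 mm/s bonds the strip; more than 20 N dents the board, rubbing faster than 100 mm/s tears the paper.
- strip_near (a point): on the strip's centreline at x = -95 mm: where the stroke ends or a little beyond it
- burnisher: burnisher, 141 mm long, 70 g: a pale rod 12 mm thick and 65 mm long with a round tip, then a steel collar 32 mm across (z = 65 to 71 mm), then a round wooden handle 22 mm thick (z = 71 to 141 mm). Origin: the end of the tip; z runs up towards the handle. It starts upright, hanging by its collar in the eyelet of the rack; the tip points down for rubbing.
- tip (a point): the end of the burnisher's round tip (the burnisher's origin)
- rack: tool rack fixed to the table, base 90 mm (x) by 120 mm (y), two white side plates and a steel top plate 60 mm (x) by 120 mm (y), 8 mm thick, its top at z = 80 mm. Origin: centre of the underside.
- eyelet (a point): centre of the eyelet in the rack's top plate, at the plate's top face: a through hole 18 mm across. The burnisher's rod hangs through it with the tip 65 mm below this point, 5 mm clear of the base.
- tonic: bystander: amber bottle with a gold cap, 65 mm thick, 216 mm high; origin at the centre of its base. Leave it alone.
- teacup: bystander: white cup 72 mm across, 60 mm high; origin at the centre of its base. Leave it alone.

How it is judged:
On the way, in this order (a step that is already met when the one before it is completed fails the run):
1. every reishi lies inside the carton, released, the flap still open (x of reishi1 in the frame of carton between -0.1 and 0.1 m and y of reishi1 in the frame of carton between -0.095 and 0.095 m and z of reishi1 in the frame of carton between 0 and 0.065 m and x of reishi2 in the frame of carton between -0.1 and 0.1 m and y of reishi2 in the frame of carton between -0.095 and 0.095 m and z of reishi2 in the frame of carton between 0 and 0.065 m and x of reishi3 in the frame of carton between -0.1 and 0.1 m and y of reishi3 in the frame of carton between -0.095 and 0.095 m and z of reishi3 in the frame of carton between 0 and 0.065 m and x of reishi4 in the frame of carton between -0.1 and 0.1 m and y of reishi4 in the frame of carton between -0.095 and 0.095 m and z of reishi4 in the frame of carton between 0 and 0.065 m and contact force between the fingers and reishi1 below 0.05 N and contact force between the fingers and reishi2 below 0.05 N and contact force between the fingers and reishi3 below 0.05 N and contact force between the fingers and reishi4 below 0.05 N and value of joint flap above 0.8 rad), for 0.2 s.
2. the flap is shut (below 0.04 rad) (value of joint flap below 0.04 rad), for 0.2 s.
3. burnisher tip pressed on the sealing strip, far end (tip within 13 mm of +95 mm along and 9 mm of the centreline, pressing over 1.5 N, flap down) (x of tip in the frame of strip_mid between 0.082 and 0.108 m and y of tip in the frame of strip_mid between -0.009 and 0.009 m and z of tip in the frame of strip_mid below 0.004 m and contact force between burnisher and carton above 1.5 N and value of joint flap below 0.04 rad), for 0.1 s.
4. burnisher tip pressed on the sealing strip, second sixth (tip within 13 mm of +57 mm along and 9 mm of the centreline, pressing over 1.5 N, flap down) (x of tip in the frame of strip_mid between 0.044 and 0.07 m and y of tip in the frame of strip_mid between -0.009 and 0.009 m and z of tip in the frame of strip_mid below 0.004 m and contact force between burnisher and carton above 1.5 N and value of joint flap below 0.04 rad), for 0.1 s.
5. burnisher tip pressed on the sealing strip, third sixth (tip within 13 mm of +19 mm along and 9 mm of the centreline, pressing over 1.5 N, flap down) (x of tip in the frame of strip_mid between 0.006 and 0.032 m and y of tip in the frame of strip_mid between -0.009 and 0.009 m and z of tip in the frame of strip_mid below 0.004 m and contact force between burnisher and carton above 1.5 N and value of joint flap below 0.04 rad), for 0.1 s.
6. burnisher tip pressed on the sealing strip, fourth sixth (tip within 13 mm of -19 mm along and 9 mm of the centreline, pressing over 1.5 N, flap down) (x of tip in the frame of strip_mid between -0.032 and -0.006 m and y of tip in the frame of strip_mid between -0.009 and 0.009 m and z of tip in the frame of strip_mid below 0.004 m and contact force between burnisher and carton above 1.5 N and value of joint flap below 0.04 rad), for 0.1 s.
7. burnisher tip pressed on the sealing strip, fifth sixth (tip within 13 mm of -57 mm along and 9 mm of the centreline, pressing over 1.5 N, flap down) (x of tip in the frame of strip_mid between -0.07 and -0.044 m and y of tip in the frame of strip_mid between -0.009 and 0.009 m and z of tip in the frame of strip_mid below 0.004 m and contact force between burnisher and carton above 1.5 N and value of joint flap below 0.04 rad), for 0.1 s.
8. burnisher tip pressed on the sealing strip, near end (tip within 13 mm of -95 mm along and 9 mm of the centreline, pressing over 1.5 N, flap down) (x of tip in the frame of strip_mid between -0.108 and -0.082 m and y of tip in the frame of strip_mid between -0.009 and 0.009 m and z of tip in the frame of strip_mid below 0.004 m and contact force between burnisher and carton above 1.5 N and value of joint flap below 0.04 rad), for 0.1 s.
At the end, for the whole second after the job is handed in: every reishi present lies inside the carton, the flap is shut (below 0.04 rad), and the burnisher hangs at rest in the rack's eyelet on its collar (tip within 8 mm of the eyelet's axis and 60 to 70 mm below the plate's top, upright within 0.12 rad) (x of reishi1 in the frame of carton between -0.1 and 0.1 m and y of reishi1 in the frame of carton between -0.095 and 0.095 m and z of reishi1 in the frame of carton between 0 and 0.065 m and x of reishi2 in the frame of carton between -0.1 and 0.1 m and y of reishi2 in the frame of carton between -0.095 and 0.095 m and z of reishi2 in the frame of carton between 0 and 0.065 m and x of reishi3 in the frame of carton between -0.1 and 0.1 m and y of reishi3 in the frame of carton between -0.095 and 0.095 m and z of reishi3 in the frame of carton between 0 and 0.065 m and x of reishi4 in the frame of carton between -0.1 and 0.1 m and y of reishi4 in the frame of carton between -0.095 and 0.095 m and z of reishi4 in the frame of carton between 0 and 0.065 m and value of joint flap below 0.04 rad and horizontal distance between tip and eyelet below 0.008 m and z of tip in the frame of eyelet between -0.07 and -0.06 m and angle between burnisher's own z axis and vertical below 0.12 rad and linear speed of burnisher below 0.02 m/s); the robot touches nothing.
It fails at once if a reishi gripped with more than 70 N in all (contact force between the fingers and reishi1 above 70 N or contact force between the fingers and reishi2 above 70 N or contact force between the fingers and reishi3 above 70 N or contact force between the fingers and reishi4 above 70 N).
It fails at once if a reishi dropped (falls free of the fingers at more than 1.1 m/s) ((linear speed of reishi1 above 1.1 m/s and contact force between the fingers and reishi1 below 0.05 N) or (linear speed of reishi2 above 1.1 m/s and contact force between the fingers and reishi2 below 0.05 N) or (linear speed of reishi3 above 1.1 m/s and contact force between the fingers and reishi3 below 0.05 N) or (linear speed of reishi4 above 1.1 m/s and contact force between the fingers and reishi4 below 0.05 N)).
It fails at once if burnisher pressed on the carton with more than 20 N (contact force between burnisher and carton above 20 N).
It fails at once if burnisher rubbed on the carton faster than 100 mm/s (contact force between burnisher and carton above 0.5 N and linear speed of burnisher above 0.1 m/s).
It fails at once if the bottle or the teacup shifted by more than 20 mm (distance of any of tonic, teacup from where it was at the start of the episode above 0.02 m).
Of reishi1, reishi2, reishi3, reishi4 only 2 to 4 are there at a start; the rules pass over those that are not, and their reading is None.
At some moment in a run one of reishi1, reishi2, reishi3, reishi4 may be knocked a few centimetres aside while the robot is not near it.
It also fails if it takes over 210 s, if anything falls off the work surface, if the arm or the gripper's body presses on something with over 40 N, if the wrist force passes 120 N, or if a joint passes its speed limit or range.

## Robot

A 7-joint arm with a two-finger parallel gripper is mounted at the origin on the work surface. World frame = base frame: x ahead of the robot, y to its left, z up, the work surface at z = 0. Lengths are in m, angles in rad, forces in N, time in s.
With the tool pointing down it reaches from about 0.425 to 0.875 m from the base axis. Payload 9.9 kg.
Tool frame: the origin (TCP) lies at the very end of the fingers, on their centre line; the grasp point (between the pads) lies grasp_offset behind it (grasp_offset is the distance from the TCP to the grasp point, in m); z points along the fingers, y is the line along which they close (so a half turn about z gives the same grasp; the last joint's range is limited). The gripper opens to 85 mm and grips with 20 to 120 N. Pads are 22 mm wide; open, the fingers measure 114 mm over their backs; the gripper's body (76 mm by 85 mm) begins 54 mm behind the grasp point. The pads swing forward as they close: fully open they stand 13 mm farther back than shut.
Start: joints at [-1.19, 0.576, 0.025, 1.437, -0.015, 1.129, -0.057], TCP at [0.303, 0.603, 0.231] pointing down, gripper open.
Joint ranges: [-2.76, 2.76], [-0.34, 2.15], [-1.52, 1.57], [0.19, 2.46], [-1.09, 4.23], [0.17, 1.99], [-2.82, 2.82]. Speed limits (rad/s): [2.22, 2.22, 3.01, 3.01, 3.14, 3.14, 3.14].

## Interface

Orientations are given as a unit quaternion [w, x, y, z].
In Python, from workcell import * gives the robot as it stands.
- The arm moves only by the tool send_rows, never from a script. Its argument "rows" is a list of rows, each an object with "translation": the shift along the tool's x, y, z as a fraction of full scale, a list of three; "spin": the turn about the tool's z as a fraction of full scale. A call has exactly 5 rows; each row shifts and turns the commanded pose from where the row before left it, along the tool's axes as they then stand; what a row does not reach is not made up. Full scale, the value 1, is 0.5 m for a shift and 6 degrees for a turn. A row lasts 1/8 s, in which the tool goes at most 62.5 mm and 10.7 degrees, less where a joint would pass 70% of its speed; a pose out of reach is approached as far as the arm can. A call with a number of a shift or a turn outside -1 to 1 is refused whole. A call with a gripper value outside its range is refused whole. "gripper" is the closure, from 0 (fully open) to 1 (shut), set as the call begins (left out, the last holds). The fingers move at their own pace and stop on an object; "squeeze" is the grip in N (left out, the last holds). Time passes only in rows, so rows that do not move let the fingers close, or fill a call up. It gives the time, the measured TCP pose, the force, the opening and the grip force at its end, in the units of the state.
- sense(): the state, without advancing time (a new reading comes with each control period).
- snapshot(name): name is "side" or "top"; returns a dict with "frame" (400x640x3 uint8, blue, green, red), "vertical_fov" (degrees; the focal length in pixels is half the picture's height over the tangent of half this angle, whatever the lens; pixels are square), "cx", "cy" (the principal point, pixels), "R" (3x3) and "t" (3): a world point X has camera coordinates R X + t. Camera axes: x right, y down, z forward; pixel columns grow to the right and rows downward; lengths in m; the calibration is good to about 2 mm. A picture is of the moment at which its call begins. There is no depth.
- close_job(): hands the job in; it is judged then, once.
The state is a dict: "time": time; "q": joint angles; "qd": joint speeds; "tau": joint torques, N m; "position": TCP position; "tool_rot": TCP orientation; "wrist_force": force on the tool from outside, world axes, zero at the start; "ft_torque": the same for the moment, N m; "grip_width": finger opening in m; "grip_force": force on a finger pad.
Only numpy, scipy, OpenCV 4.12 (cv2) and the standard library are available. Lean on these libraries where they do the work, as an engineer would, in place of code of your own. Each camera call takes 0.05 s, during which the arm holds its last target. There are 200 camera calls.

## Working session

There is one attempt and no reset: what is moved stays moved. The work goes in short steps, Python scripts to look and compute and a tool call to move; the robot and the scene stay as the last step left them, time stands still between calls to the robot, and variables do not carry over. Pictures are saved under pics/ and viewed, at most 15 in all, crops included, and the job is handed in when it is done.

Besides the shell and the picture viewer there is one more tool, called by a JSON object that holds its "name" and its "arguments". send_rows: Moves the arm, as the interface text tells. Its arguments: {"type":"object","properties":{"rows":{"type":"array","items":{"type":"object","properties":{"translation":{"type":"array","items":{"type":"number"}},"spin":{"type":"number"}}}},"gripper":{"type":"number"},"squeeze":{"type":"number"}},"required":["rows"]}

```bash
ls; mkdir -p pics
cat > h.py <<'E'
from workcell import *
import numpy as np, cv2
def snap(n,f):
    s=snapshot(n); cv2.imwrite(f'pics/{f}.png',s['frame'])
    np.savez(f'pics/{f}.npz',**{k:np.array(v) for k,v in s.items() if k!='frame'}); return s
def load(f): return {k:v for k,v in np.load(f'pics/{f}.npz').items()}
def foc(s): return 200/np.tan(np.radians(float(s['vertical_fov']))/2)
def pix(s,X):
    c=np.array(s['R'])@np.array(X,float)+np.array(s['t']); f=foc(s)
    return np.array([s['cx']+f*c[0]/c[2], s['cy']+f*c[1]/c[2]])
def ray(s,u,v,z):
    R=np.array(s['R']);f=foc(s);d=R.T@np.array([(u-s['cx'])/f,(v-s['cy'])/f,1]);o=-R.T@np.array(s['t'])
    return o+d*(z-o[2])/d[2]
E
python3 - <<'E'
from h import *
for n in('top','side'):
    s=snap(n,n+'0'); print(n,s['vertical_fov'],s['cx'],s['cy'],-np.array(s['R']).T@s['t'],[k for k in s])
    print(np.round(s['R'],3))
st=sense(); print(st)
try: print(grasp_offset)
except Exception as e: print(e)
E
```

```text
pics
top 52.88345718281387 319.3847980463516 197.64454653102575 [ 0.4743394  -0.00562772  1.15259815] ['frame', 'vertical_fov', 'cx', 'cy', 'R', 't']
[[-0.008 -1.     0.001]
 [-0.994  0.008 -0.111]
 [ 0.111 -0.002 -0.994]]
side 50.68669516919926 324.7371774454524 205.80492780188362 [-0.01330582 -0.64192137  0.89271724] ['frame', 'vertical_fov', 'cx', 'cy', 'R', 't']
[[ 0.732 -0.681  0.011]
 [-0.458 -0.504 -0.732]
 [ 0.504  0.531 -0.681]]
{'time': 0.1, 'q': array([-1.18981752,  0.57645464,  0.0248652 ,  1.43784424, -0.01500645,
        1.12897431, -0.05651494]), 'qd': array([ 0.00080522, -0.00127617,  0.00035781, -0.00157877,  0.00064556,
       -0.00015089,  0.00017887]), 'tau': array([ 5.03338044e-03, -7.67299891e+01,  2.25719355e+00, -2.86605746e+01,
        1.58346532e-02,  8.70202814e-03,  6.82066525e-05]), 'position': array([0.30237042, 0.60303131, 0.2305177 ]), 'tool_rot': array([-1.32722968e-04,  2.30303506e-01,  9.73118562e-01, -7.35955727e-04]), 'wrist_force': array([-0.45590873,  0.32256202,  0.14456951]), 'ft_torque': array([ 0.00775408,  0.0306635 , -0.02948279]), 'grip_force': 0.0, 'grip_width': 0.08500361303693138}
0.0187
```

View pics/top0.png

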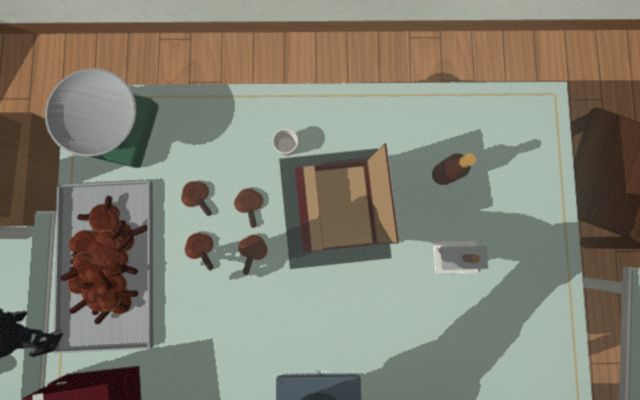

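View pics/side0.png

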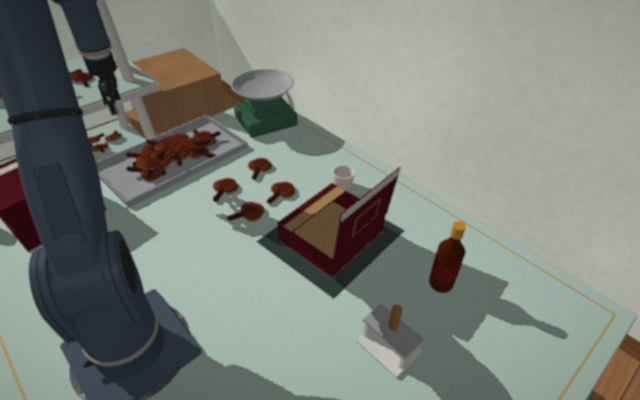

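The top view shows four reishi at about (195,192), (248,203), (199,246) and (253,248). The carton is at (345,205) with its flap to the right, the rack at (460,258), the bottle at (453,170) and the cup at (286,141). I'll enlarge both pictures next to measure.

Run:
```python
from h import *
for n,(x0,y0,x1,y1),k in(('top',(170,125,410,280),3.3),('side',(200,150,460,380),2.6)):
    im=cv2.imread(f'pics/{n}0.png')[y0:y1,x0:x1]
    cv2.imwrite(f'pics/{n}0c.png',cv2.resize(im,None,fx=k,fy=k,interpolation=cv2.INTER_CUBIC))
s=load('top0'); im=cv2.imread('pics/top0.png'); hsv=cv2.cvtColor(im,cv2.COLOR_BGR2HSV)
b,g,r=[im[...,i].astype(int) for i in range(3)]
m=((r-g>25)|((r+g+b<150)&(r>g))).astype(np.uint8); m[:,:165]=0;m[:,285:]=0;m[:150]=0;m[290:]=0
n,l,st,c=cv2.connectedComponentsWithStats(m)
for i in range(1,n):
    if st[i,4]>60:
        v,u=np.where(l==i); P=np.c_[u,v].astype(float)
        # cap centre: max of distance transform ; stalk direction: farthest pt
        d=cv2.distanceTransform((l==i).astype(np.uint8),cv2.DIST_L2,5)
        q=np.unravel_index(d.argmax(),d.shape); far=P[np.argsort(-np.hypot(P[:,0]-q[1],P[:,1]-q[0]))[:5]].mean(0)
        C=ray(s,q[1],q[0],.015)[:2];F=ray(s,*far,.0095)[:2]
        print(st[i],q[::-1],far.round(1),C.round(3),F.round(3),np.hypot(*(F-C)).round(3),np.degrees(np.arctan2(*(C-F)[::-1])).round(1))
```

```text
[182 183  29  32 398] (np.int64(187), np.int64(197)) [209.2 212.6] [0.607 0.369] [0.562 0.306] 0.077 54.6
[235 190  25  22 305] (np.int64(239), np.int64(205)) [257.8 199.2] [0.582 0.221] [0.599 0.168] 0.055 107.7
[185 234  27  35 513] (np.int64(194), np.int64(247)) [210.2 267.6] [0.465 0.345] [0.407 0.3  ] 0.073 38.1
[239 236  20  13 132] (np.int64(246), np.int64(242)) [257.  238.8] [0.478 0.199] [0.487 0.169] 0.031 106.3
```

View pics/top0c.png

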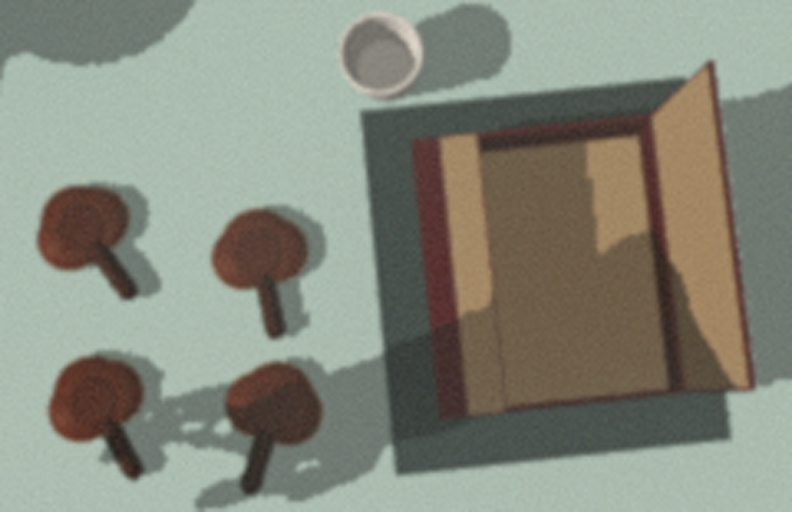

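View pics/side0c.png

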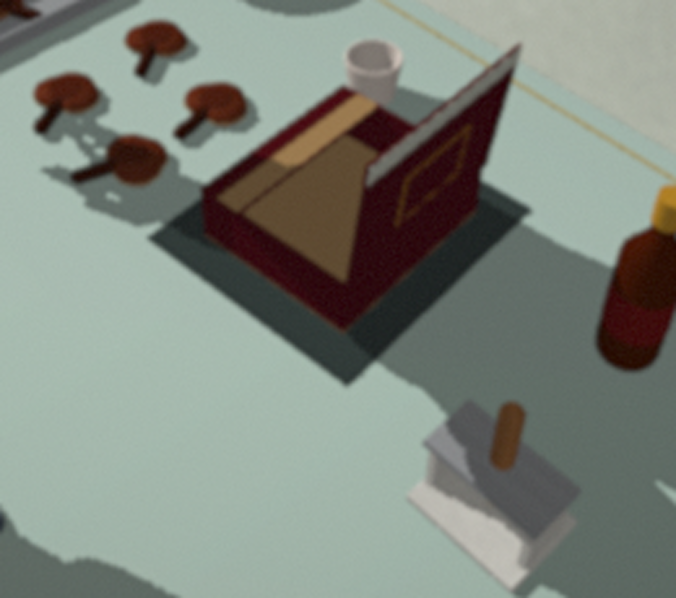

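Enlarged top crop: caps are at (84,228), (261,248), (97,398) and (274,404), with stalk ends at (130,295), (276,335), (137,474) and (250,490). The carton rim corners are at (413,140) and (440,418), and the flap edge runs from (712,62) to (752,388). In the side crop the rack plate corners are at (468,400), (423,440), (535,537) and (580,492), and the handle top is at (513,405). I'll fit poses from these.

Run:
```python
from h import *
from scipy.optimize import least_squares
T,S=load('top0'),load('side0')
t=lambda p:np.array(p)/3.3+[170,125]; sd=lambda p:np.array(p)/2.6+[200,150]
def W(p,L):
    c,s_=np.cos(p[2]),np.sin(p[2]);return np.array([p[0]+c*L[0]-s_*L[1],p[1]+s_*L[0]+c*L[1],L[2]])
def fit(obs,x0,loc=None):
    f=lambda p:np.concatenate([pix(c,W(p,L(p) if callable(L) else L))-o for c,o,L in obs])
    r=least_squares(f,x0,loss='soft_l1'); return r.x,f(r.x).reshape(-1,2).round(1).tolist()
cap=(.006,0,.016);end=(-.076,0,.0095)
for n,a,b,c,d in(('A',(84,228),(130,295),(158,38),(143,73)),('B',(261,248),(276,335),(216,103),(182,133)),('C',(97,398),(137,474),(67,93),(42,128)),('D',(274,404),(250,490),(136,160),(76,178))):
    x,e=fit([(T,t(a),cap),(T,t(b),end),(S,sd(c),cap),(S,sd(d),end)],[.55,.25,0]); print(n,x[:2].round(4),np.degrees(x[2]).round(1),e)
h=.075
fl=lambda X:(lambda p:(X,-.1+.175*np.cos(p[3]),.075+.175*np.sin(p[3])))
x,e=fit([(T,t((413,140)),(.115,.1,h)),(T,t((440,418)),(-.115,.1,h)),(S,sd((205,188)),(-.115,.1,h)),(S,sd((345,87)),(.115,.1,h)),(S,sd((345,330)),(-.115,-.1,0)),
 (T,t((752,388)),fl(-.115)),(T,t((712,62)),fl(.115)),(S,sd((520,45)),fl(.115)),(S,sd((367,172)),fl(-.115))],[.55,0,0,1.7])
print('carton',x.round(4),np.degrees(x[2]),e)
ds=[((468,400),(.03,.06)),((423,440),(-.03,.06)),((535,537),(-.03,-.06)),((580,492),(.03,-.06))]
x,e=fit([(S,sd(o),(*q,.08)) for o,q in ds],[.45,-.25,0]);print('rack',x.round(4),np.degrees(x[2]),e)
print('tonic',ray(S,*sd((660,195)),.216),ray(T,467,159,.216),'cup',ray(T,*t((381,54)),.06))
for p in ds: print(pix(T,W(x,(*p[1],.08))).round(1))
im=cv2.imread('pics/top0.png')[225:290,420:500]
cv2.imwrite('pics/rk.png',cv2.resize(im,None,fx=7,fy=7,interpolation=cv2.INTER_CUBIC))
```

```text
A [0.616  0.3432] 37.3 [[-0.7, -2.2], [2.9, 0.4], [0.0, -1.7], [-1.0, 1.3]]
B [0.5937 0.1919] 10.8 [[-0.4, -1.3], [0.5, 0.8], [1.2, -2.3], [-2.8, 1.5]]
C [0.4679 0.3299] 30.9 [[-1.1, -1.5], [1.9, 0.6], [0.5, -2.3], [-1.3, 2.1]]
D [0.4603 0.179 ] -16.5 [[0.7, -1.3], [-0.2, 1.0], [0.7, -2.5], [-2.3, 0.5]]
carton [ 0.575  -0.0538  0.0952  1.6787] 5.4556161943348105 [[0.3, -0.7], [0.5, -0.0], [-1.7, 0.1], [-0.3, -1.0], [-0.7, 2.2], [0.5, 0.6], [0.1, -0.9], [0.3, -0.6], [-0.1, -2.1]]
rack [ 0.431  -0.391   0.0112] 0.6416133259630241 [[0.3, -0.3], [-0.3, 0.2], [-0.2, 0.5], [0.2, -0.5]]
tonic [ 0.66017898 -0.35593445  0.216     ] [ 0.66849754 -0.35809886  0.216     ] cup [0.75463142 0.08510035 0.06      ]
[441.7 247. ]
[442.9 269.9]
[488.5 269. ]
[487.  246.1]
```

View pics/rk.png

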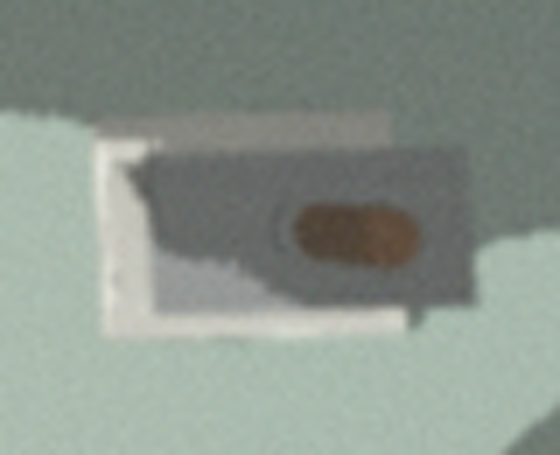

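Rack crop: the handle top is at about (388,238), which is (475.4,259) in the full picture. The plate corners agree with the fit. Next I'll write a move helper and a reishi tracker, and plan the first pick.

```bash
cat >> h.py <<'E'
CAR=np.array([.575,-.0538]);CY=.0952
def car(x,y): c,s=np.cos(CY),np.sin(CY); return CAR+[c*x-s*y,s*x+c*y]
def theta(st):
    w,x,y,z=st['tool_rot']; return np.degrees(np.arctan2(1-2*(x*x+z*z),2*(x*y-w*z)))
def mv(x,y,z,th,p=None,t0=None):
    """spin rows first (deg), then shift in tool axes at th, as fractions of .5 m"""
    st=sense(); p=st['position'] if p is None else p; t0=theta(st) if t0 is None else t0
    d=np.array([x,y,z])-p
    for nm,t in(('pre',t0),('post',th)):
        a=np.radians(t); ty=np.array([np.cos(a),np.sin(a)]); tx=np.array([-np.sin(a),np.cos(a)])
        print(nm,'shift frac',np.round([d[:2]@tx/.5,d[:2]@ty/.5,-d[2]/.5],4),end=' ')
    print('spin frac total',round(((t0-th+180)%360-180)/6,2),'from',np.round(p,4),round(t0,1))
def blobs(s,im,box=(165,285,150,300)):
    b,g,r=[cv2.GaussianBlur(im[...,i],(3,3),0).astype(float) for i in range(3)]
    m=(r>1.15*g).astype(np.uint8); k=np.zeros_like(m);k[box[2]:box[3],box[0]:box[1]]=1;m*=k
    n,l,st,c=cv2.connectedComponentsWithStats(m); out=[]
    for i in range(1,n):
        if st[i,4]<80: continue
        v,u=np.where(l==i); P=np.array([ray(s,a,b_,.01)[:2] for a,b_ in zip(u,v)]); ce=P.mean(0)
        U,S_,V=np.linalg.svd(P-ce,full_matrices=False); ax=V[0]; q=(P-ce)@ax
        if q.max()>-q.min(): ax=-ax; q=-q   # stalk at -ax
        tip=P[q<q.min()+.01].mean(0); hd=P[q>0].mean(0); d=hd-tip
        out.append((len(u),ce.round(3),tip.round(3),np.ptp(q).round(3),np.degrees(np.arctan2(ax[1],ax[0])).round(1),np.degrees(np.arctan2(d[1],d[0])).round(1)))
    return out
E
python3 - <<'E'
from h import *
T,S=load('top0'),load('side0')
for o in blobs(T,cv2.imread('pics/top0.png')): print(o)
print('handle top',ray(T,475.4,259,.156),ray(S,511/2.6+200,408/2.6+150,.156))
print('eyelet base top',ray(T,462.9,258.3,.086),ray(S,503/2.6+200,466/2.6+150,.086))
E
```

```text
(548, array([0.615, 0.349]), array([0.565, 0.313]), np.float64(0.106), np.float64(35.5), np.float64(35.8))
(543, array([0.591, 0.196]), array([0.53 , 0.183]), np.float64(0.106), np.float64(11.1), np.float64(11.4))
(588, array([0.466, 0.334]), array([0.411, 0.303]), np.float64(0.108), np.float64(32.2), np.float64(30.4))
(501, array([0.464, 0.181]), array([0.471, 0.215]), np.float64(0.081), np.float64(-107.2), np.float64(-103.4))
handle top [ 0.43137071 -0.38906576  0.156     ] [ 0.43437824 -0.38756577  0.156     ]
eyelet base top [ 0.43043934 -0.38326028  0.086     ] [ 0.42897265 -0.39506461  0.086     ]
```

Run:
```python
from h import *
mv(.4235,.3072,.06,120.5)
```

```text
pre shift frac [-0.4818 -0.4203  0.341 ] post shift frac [ 0.0916 -0.6327  0.341 ] spin frac total -9.52 from [0.3024 0.603  0.2305] 63.4
```

{"name": "send_rows", "arguments": {"rows": [{"translation": [-0.06, -0.0525, 0], "spin": 0}, {"translation": [-0.06, -0.0525, 0], "spin": 0}, {"translation": [-0.06, -0.0525, 0], "spin": 0}, {"translation": [-0.06, -0.0525, 0], "spin": 0}, {"translation": [-0.06, -0.0525, 0], "spin": 0}], "gripper": 0, "squeeze": 20}}

```text
time: 0.72
position: [0.3781, 0.4174, 0.231]
tool_rot: [-0.0, 0.23, 0.973, -0.0]
wrist_force: [0.8, 0.4, 0.8]
grip_width: 0.0853
grip_force: 0.0
```

{"name": "send_rows", "arguments": {"rows": [{"translation": [-0.06, -0.0525, 0], "spin": 0}, {"translation": [-0.06, -0.0525, 0], "spin": 0}, {"translation": [-0.06, -0.0525, 0], "spin": 0}, {"translation": [0, 0, 0.03], "spin": -1}, {"translation": [0, 0, 0.04], "spin": -1}]}}

```text
time: 1.35
position: [0.4234, 0.3076, 0.1961]
tool_rot: [0.0, 0.126, 0.992, 0.0]
wrist_force: [-0.2, -0.0, 0.2]
grip_width: 0.0857
grip_force: 0.0
```

{"name": "send_rows", "arguments": {"rows": [{"translation": [0, 0, 0.05], "spin": -1}, {"translation": [0, 0, 0.05], "spin": -1}, {"translation": [0, 0, 0.05], "spin": -1}, {"translation": [0, 0, 0.05], "spin": -1}, {"translation": [0, 0, 0.05], "spin": -1}]}}

```text
time: 1.98
position: [0.4228, 0.308, 0.0703]
tool_rot: [-0.0, -0.135, 0.991, -0.0]
wrist_force: [0.3, -0.6, 0.2]
grip_width: 0.0855
grip_force: 0.0
```

{"name": "send_rows", "arguments": {"rows": [{"translation": [0, 0, 0.01], "spin": -1}, {"translation": [0, 0, 0.01], "spin": -1}, {"translation": [0, 0, 0], "spin": -0.5}, {"translation": [0, 0, 0], "spin": 0}, {"translation": [0, 0, 0], "spin": 0}]}}

```text
time: 2.6
position: [0.4231, 0.3082, 0.0615]
tool_rot: [0.0, -0.261, 0.965, 0.0]
wrist_force: [0.4, 0.2, 0.1]
grip_width: 0.0851
grip_force: 0.0
```

Run:
```python
from h import *
for n in('top','side'): s=snap(n,n+'1')
mv(.4235,.3072,.004,120.5)
im=np.hstack([cv2.resize(cv2.imread('pics/top1.png')[150:300,160:290],None,fx=3,fy=3,interpolation=cv2.INTER_CUBIC),cv2.resize(cv2.imread('pics/side1.png')[120:270,160:290],None,fx=3,fy=3,interpolation=cv2.INTER_CUBIC)])
cv2.imwrite('pics/v1.png',im)
for o in blobs(load('top1'),cv2.imread('pics/top1.png')): print(o)
```

```text
pre shift frac [ 0.0002 -0.0022  0.115 ] post shift frac [ 0.0002 -0.0022  0.115 ] spin frac total -0.03 from [0.423  0.3082 0.0615] 120.3
(553, array([0.614, 0.348]), array([0.564, 0.311]), np.float64(0.108), np.float64(35.5), np.float64(36.6))
(542, array([0.591, 0.196]), array([0.53 , 0.184]), np.float64(0.106), np.float64(10.3), np.float64(11.1))
(445, array([0.475, 0.335]), array([0.466, 0.367]), np.float64(0.078), np.float64(-81.6), np.float64(-77.4))
(562, array([0.459, 0.183]), array([0.397, 0.202]), np.float64(0.109), np.float64(-15.6), np.float64(-16.5))
```

View pics/v1.png

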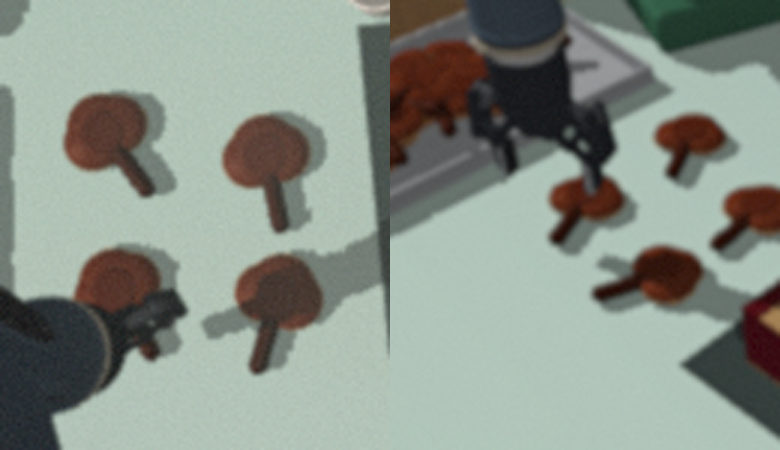

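The left half (top) shows the gripper over C, with its finger at (170,305). The right half (side) shows the fingers at (510,165) and (592,190), straddling the stalk line but above it. I'll check the camera calibration against the known fingertip.

Run:
```python
from h import *
T,S=load('top1'),load('side1')
a=np.radians(120.3);ty=np.array([np.cos(a),np.sin(a),0])
for h in(.0425,.057):
  for s in(1,-1):
    X=np.array([.423,.3082,.0745])+s*h*ty
    print(h,s,((pix(T,X)-[160,150])*3).round(),((pix(S,X)-[160,120])*3+[390,0]).round())
print(((pix(S,[.4235,.3072,.0095])-[160,120])*3+[390,0]).round(), ((pix(T,[.4235,.3072,.0095])-[160,150])*3).round())
```

```text
0.0425 1 [ 79. 364.] [514. 171.]
0.0425 -1 [164. 315.] [590. 187.]
0.057 1 [ 65. 373.] [501. 168.]
0.057 -1 [178. 306.] [603. 190.]
[563. 227.] [143. 335.]
```

{"name": "send_rows", "arguments": {"rows": [{"translation": [0, 0, 0.03], "spin": 0}, {"translation": [0, 0, 0.03], "spin": 0}, {"translation": [0, 0, 0.03], "spin": 0}, {"translation": [0, 0, 0.023], "spin": 0}, {"translation": [0, 0, 0], "spin": 0}]}}

```text
time: 3.32
position: [0.4223, 0.3077, 0.0036]
tool_rot: [-0.001, -0.262, 0.965, -0.0]
wrist_force: [-0.2, -0.6, -0.5]
grip_width: 0.0852
grip_force: 0.0
```

{"name": "send_rows", "arguments": {"rows": [{"translation": [0, 0, 0], "spin": 0}, {"translation": [0, 0, 0], "spin": 0}, {"translation": [0, 0, 0], "spin": 0}, {"translation": [0, 0, 0], "spin": 0}, {"translation": [0, 0, 0], "spin": 0}], "gripper": 1, "squeeze": 20}}

```text
time: 3.95
position: [0.4231, 0.3081, 0.005]
tool_rot: [0.0, -0.262, 0.965, 0.0]
wrist_force: [-0.8, -0.8, 1.9]
grip_width: 0.0169
grip_force: 23.3
```

{"name": "send_rows", "arguments": {"rows": [{"translation": [0, 0, 0], "spin": 0}, {"translation": [0, 0, 0], "spin": 0}, {"translation": [0, 0, 0], "spin": 0}, {"translation": [0, 0, 0], "spin": 0}, {"translation": [0, 0, 0], "spin": 0}]}}

```text
time: 4.58
position: [0.423, 0.3081, 0.0049]
tool_rot: [0.0, -0.262, 0.965, 0.0]
wrist_force: [0.2, -0.1, 4.8]
grip_width: 0.0168
grip_force: 23.6
```

Run:
```python
from h import *
for X in(-.052,.052): mv(*car(X,.004),.15,5.5); print(car(X,.004))
mv(*car(.0,.004),.15,5.5)
```

```text
pre shift frac [ 0.1947 -0.7271 -0.2903] post shift frac [-0.7415  0.1291 -0.2903] spin frac total 19.14 from [0.423  0.3081 0.0049] 120.4
[ 0.52285524 -0.05476104]
pre shift frac [ 0.006  -0.8147 -0.2903] post shift frac [-0.7417  0.3371 -0.2903] spin frac total 19.14 from [0.423  0.3081 0.0049] 120.4
[ 0.62638431 -0.04487519]
pre shift frac [ 0.1004 -0.7709 -0.2903] post shift frac [-0.7416  0.2331 -0.2903] spin frac total 19.14 from [0.423  0.3081 0.0049] 120.4
```

{"name": "send_rows", "arguments": {"rows": [{"translation": [0, 0, -0.03], "spin": 0}, {"translation": [0, 0, -0.05], "spin": 0}, {"translation": [0, 0, -0.07], "spin": 0}, {"translation": [0, 0, -0.07], "spin": 0.5}, {"translation": [0, 0, -0.07], "spin": 0.6}]}}

```text
time: 5.2
position: [0.4226, 0.3079, 0.1516]
tool_rot: [-0.0, -0.205, 0.979, 0.0]
wrist_force: [0.1, 0.2, -0.6]
grip_width: 0.0167
grip_force: 23.1
```

Run:
```python
from h import *
for n in('top','side'): s=snap(n,n+'2')
im=np.hstack([cv2.resize(cv2.imread('pics/top2.png')[150:300,160:290],None,fx=3,fy=3,interpolation=cv2.INTER_CUBIC),cv2.resize(cv2.imread('pics/side2.png')[80:230,160:290],None,fx=3,fy=3,interpolation=cv2.INTER_CUBIC)])
cv2.imwrite('pics/v2.png',im)
mv(*car(-.052,.004),.15,5.5);print(sense()['grip_force'],sense()['grip_width'])
```

```text
pre shift frac [ 0.1117 -0.7462  0.0077] post shift frac [-0.7438  0.1267  0.0077] spin frac total 18.03 from [0.4242 0.3094 0.1538] 113.7
23.124135732650757 0.01665370517332407
```

View pics/v2.png

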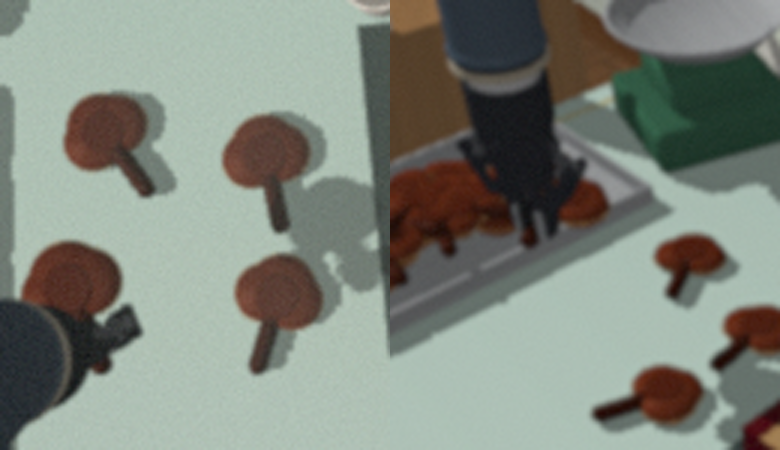

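{"name": "send_rows", "arguments": {"rows": [{"translation": [0, 0, 0], "spin": 1}, {"translation": [0, 0, 0], "spin": 1}, {"translation": [0, 0, 0], "spin": 1}, {"translation": [0, 0, 0], "spin": 1}, {"translation": [0, 0, 0], "spin": 1}]}}

```text
time: 5.92
position: [0.4224, 0.3078, 0.1496]
tool_rot: [-0.0, 0.056, 0.998, -0.0]
wrist_force: [0.1, 0.0, -0.5]
grip_width: 0.0168
grip_force: 23.1
```

{"name": "send_rows", "arguments": {"rows": [{"translation": [0, 0, 0], "spin": 1}, {"translation": [0, 0, 0], "spin": 1}, {"translation": [0, 0, 0], "spin": 1}, {"translation": [0, 0, 0], "spin": 1}, {"translation": [0, 0, 0], "spin": 1}]}}

```text
time: 6.55
position: [0.4224, 0.3079, 0.1496]
tool_rot: [-0.0, 0.312, 0.95, -0.0]
wrist_force: [-0.9, 0.2, 0.3]
grip_width: 0.0169
grip_force: 23.1
```

{"name": "send_rows", "arguments": {"rows": [{"translation": [0, 0, 0], "spin": 1}, {"translation": [0, 0, 0], "spin": 1}, {"translation": [0, 0, 0], "spin": 1}, {"translation": [0, 0, 0], "spin": 1}, {"translation": [0, 0, 0], "spin": 1}]}}

```text
time: 7.18
position: [0.4224, 0.3079, 0.1496]
tool_rot: [-0.0, 0.547, 0.837, -0.0]
wrist_force: [-0.1, -0.0, -0.2]
grip_width: 0.0167
grip_force: 23.1
```

{"name": "send_rows", "arguments": {"rows": [{"translation": [0, 0, 0], "spin": 1}, {"translation": [0, 0, 0], "spin": 1}, {"translation": [0, 0, 0], "spin": 1}, {"translation": [-0.05, 0.016, 0], "spin": 0}, {"translation": [-0.09, 0.016, 0], "spin": 0}]}}

```text
time: 7.8
position: [0.4454, 0.2409, 0.1494]
tool_rot: [-0.0, 0.669, 0.743, -0.0]
wrist_force: [0.4, -0.2, 0.0]
grip_width: 0.0168
grip_force: 23.1
```

{"name": "send_rows", "arguments": {"rows": [{"translation": [-0.1, 0.016, 0], "spin": 0}, {"translation": [-0.1, 0.016, 0], "spin": 0}, {"translation": [-0.1, 0.016, 0], "spin": 0}, {"translation": [-0.1, 0.016, 0], "spin": 0}, {"translation": [-0.1, 0.016, 0], "spin": 0}]}}

```text
time: 8.43
position: [0.5107, -0.006, 0.1497]
tool_rot: [-0.0, 0.67, 0.742, -0.0]
wrist_force: [0.7, -0.2, 0.3]
grip_width: 0.0167
grip_force: 23.1
```

{"name": "send_rows", "arguments": {"rows": [{"translation": [-0.07, 0.015, 0], "spin": 0}, {"translation": [-0.034, 0, 0], "spin": 0}, {"translation": [0, 0, 0], "spin": 0}, {"translation": [0, 0, 0], "spin": 0}, {"translation": [0, 0, 0], "spin": 0}]}}

```text
time: 9.05
position: [0.5233, -0.0539, 0.1497]
tool_rot: [-0.0, 0.67, 0.743, 0.0]
wrist_force: [-0.3, 0.2, -1.0]
grip_width: 0.0169
grip_force: 23.1
```

Run:
```python
from h import *
snap('top','top3');mv(*car(-.052,.004),.016,5.5);print(sense()['grip_force'],sense()['grip_width'])
im=cv2.resize(cv2.imread('pics/top3.png')[120:280,170:420],None,fx=3,fy=3,interpolation=cv2.INTER_CUBIC)
cv2.imwrite('pics/v3.png',im)
```

```text
pre shift frac [-0.001  -0.0012  0.2676] post shift frac [-0.001  -0.0012  0.2676] spin frac total 0.07 from [ 0.5234 -0.0542  0.1498] 5.9
23.115401566028595 0.01709162209422015
```

View pics/v3.png

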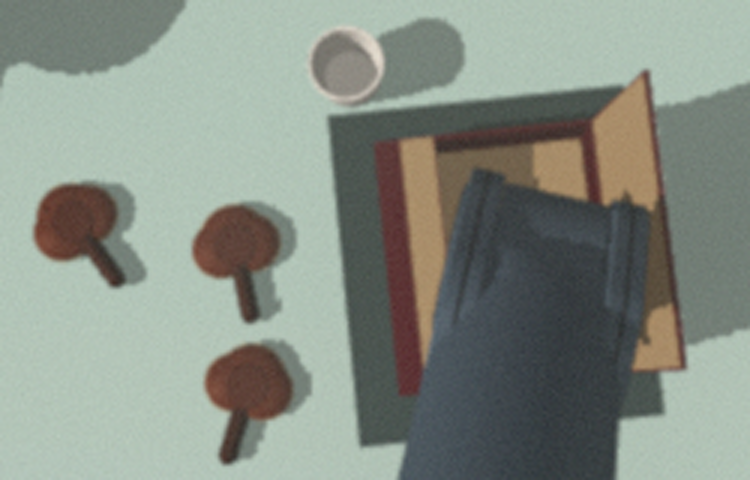

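Held level; the arm hides the carton mouth, and the three others are unmoved at (75,222), (237,242) and (248,382). Lowering gently.

{"name": "send_rows", "arguments": {"rows": [{"translation": [0, 0, 0.06], "spin": 0}, {"translation": [0, 0, 0.06], "spin": 0}, {"translation": [0, 0, 0.06], "spin": 0}, {"translation": [0, 0, 0.04], "spin": 0}, {"translation": [0, 0, 0.02], "spin": 0}]}}

```text
time: 9.72
position: [0.5231, -0.0549, 0.0289]
tool_rot: [-0.001, 0.67, 0.742, -0.0]
wrist_force: [0.4, -0.7, -0.2]
grip_width: 0.0169
grip_force: 23.1
```

{"name": "send_rows", "arguments": {"rows": [{"translation": [0, 0, 0.014], "spin": 0}, {"translation": [0, 0, 0.012], "spin": 0}, {"translation": [0, 0, 0], "spin": 0}, {"translation": [0, 0, 0], "spin": 0}, {"translation": [0, 0, 0], "spin": 0}]}}

```text
time: 10.35
position: [0.5238, -0.0557, 0.0172]
tool_rot: [0.0, 0.671, 0.742, 0.0]
wrist_force: [0.3, -1.4, -1.3]
grip_width: 0.0169
grip_force: 23.1
```

{"name": "send_rows", "arguments": {"rows": [{"translation": [0, 0, 0], "spin": 0}, {"translation": [0, 0, 0], "spin": 0}, {"translation": [0, 0, 0], "spin": 0}, {"translation": [0, 0, 0], "spin": 0}, {"translation": [0, 0, 0], "spin": 0}], "gripper": 0.55}}

```text
time: 10.98
position: [0.5235, -0.0556, 0.0168]
tool_rot: [-0.0, 0.671, 0.742, -0.0]
wrist_force: [-0.7, 0.1, 0.4]
grip_width: 0.0387
grip_force: 0.0
```

{"name": "send_rows", "arguments": {"rows": [{"translation": [0, 0, -0.03], "spin": 0}, {"translation": [0, 0, -0.06], "spin": 0}, {"translation": [0, 0, -0.09], "spin": 0}, {"translation": [0, 0, -0.09], "spin": 0}, {"translation": [0.03, 0, -0.03], "spin": 0}]}}

```text
time: 11.6
position: [0.5231, -0.042, 0.1706]
tool_rot: [0.002, 0.671, 0.741, 0.002]
wrist_force: [-0.3, -0.0, -0.1]
grip_width: 0.0383
grip_force: 0.0
```

{"name": "send_rows", "arguments": {"rows": [{"translation": [0.1, 0, 0], "spin": 0}, {"translation": [0.12, 0, 0], "spin": 0}, {"translation": [0.12, 0, 0], "spin": 0}, {"translation": [0.08, 0, 0], "spin": 0}, {"translation": [0.0, 0, 0], "spin": -1}], "gripper": 0}}

```text
time: 12.22
position: [0.5, 0.1725, 0.1675]
tool_rot: [-0.0, 0.628, 0.778, 0.001]
wrist_force: [-0.3, -1.5, 0.2]
grip_width: 0.0854
grip_force: 0.0
```

Run:
```python
from h import *
snap('top','top4')
for o in blobs(load('top4'),cv2.imread('pics/top4.png')): print(o)
s=sense(); print(s['position'],theta(s))
im=np.hstack([cv2.resize(cv2.imread('pics/top4.png')[150:290,170:410],None,fx=3.3,fy=3.3,interpolation=cv2.INTER_CUBIC)])
cv2.imwrite('pics/v4.png',im)
c,yaw=np.array([.4603,.179]),-16
g=c-.05*np.array([np.cos(np.radians(yaw)),np.sin(np.radians(yaw))]);print(g); mv(*g,.006,yaw+90)
```

```text
(422, array([0.623, 0.351]), array([0.605, 0.381]), np.float64(0.078), np.float64(-72.2), np.float64(-63.6))
(512, array([0.591, 0.192]), array([0.528, 0.183]), np.float64(0.108), np.float64(13.4), np.float64(9.7))
(336, array([0.462, 0.169]), array([0.493, 0.178]), np.float64(0.07), np.float64(-167.8), np.float64(-164.5))
[0.50041321 0.17021783 0.16765504] 12.44206479668077
[0.41223692 0.19278187]
pre shift frac [ 0.0821 -0.1625  0.3233] post shift frac [ 0.182  -0.0052  0.3233] spin frac total -10.26 from [0.5004 0.1702 0.1677] 12.4
```

View pics/v4.png

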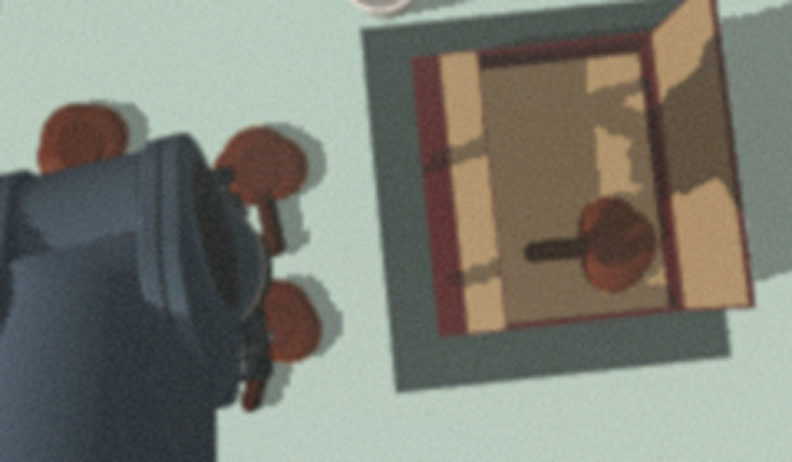

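C lies flat in the near half of the carton, cap at (620,243); D is still at (290,322) with its stalk end at (252,405). Picking D next.

{"name": "send_rows", "arguments": {"rows": [{"translation": [0.027, -0.054, 0], "spin": 0}, {"translation": [0.027, -0.054, 0], "spin": 0}, {"translation": [0.028, -0.0545, 0], "spin": 0}, {"translation": [0, 0, 0.02], "spin": -1}, {"translation": [0, 0, 0.02], "spin": -1}]}}

```text
time: 12.9
position: [0.413, 0.1915, 0.1476]
tool_rot: [0.0, 0.546, 0.838, 0.001]
wrist_force: [0.5, 0.2, 0.1]
grip_width: 0.0855
grip_force: 0.0
```

{"name": "send_rows", "arguments": {"rows": [{"translation": [0, 0, 0.02], "spin": -1}, {"translation": [0, 0, 0.02], "spin": -1}, {"translation": [0, 0, 0.02], "spin": -1}, {"translation": [0, 0, 0.02], "spin": -1}, {"translation": [0, 0, 0.02], "spin": -1}]}}

```text
time: 13.52
position: [0.4134, 0.1911, 0.0973]
tool_rot: [0.0, 0.311, 0.951, 0.0]
wrist_force: [0.1, -0.7, 0.9]
grip_width: 0.0856
grip_force: 0.0
```

{"name": "send_rows", "arguments": {"rows": [{"translation": [0, 0, 0.02], "spin": -1}, {"translation": [0, 0, 0.02], "spin": -1}, {"translation": [0, 0, 0.02], "spin": -1}, {"translation": [0, 0, 0], "spin": -0.26}, {"translation": [0, 0, 0], "spin": 0}]}}

```text
time: 14.15
position: [0.4134, 0.1915, 0.0674]
tool_rot: [0.0, 0.146, 0.989, 0.0]
wrist_force: [-0.5, 0.1, 0.4]
grip_width: 0.0854
grip_force: 0.0
```

Run:
```python
from h import *
S=snap('side','side5');mv(.4122,.1928,.006,74)
im=cv2.resize(cv2.imread('pics/side5.png')[140:270,180:310],None,fx=4,fy=4,interpolation=cv2.INTER_CUBIC)
p=((pix(S,[.4122,.1928,.0095])-[180,140])*4).astype(int);print(p)
cv2.drawMarker(im,tuple(int(v) for v in p),(255,255,0),0,12,1)
cv2.imwrite('pics/v5.png',im)
```

```text
pre shift frac [0.003  0.0015 0.1229] post shift frac [0.003  0.0016 0.1229] spin frac total -0.14 from [0.4134 0.1916 0.0674] 73.2
[221 305]
```

View pics/v5.png

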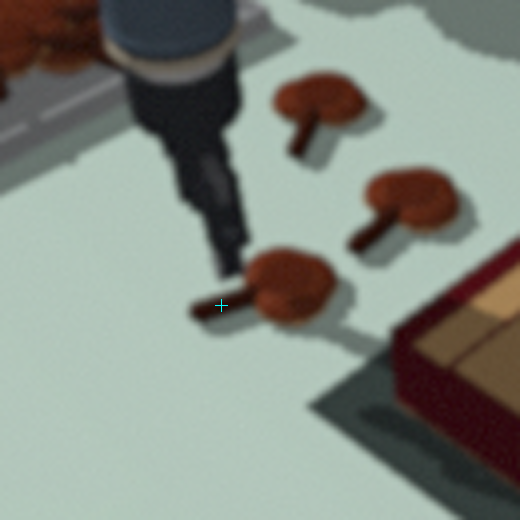

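The grasp mark at (221,305) sits on the middle of D's stalk. I'll go down, grip and lift.

{"name": "send_rows", "arguments": {"rows": [{"translation": [0.003, 0.0015, 0.03], "spin": 0}, {"translation": [0, 0, 0.03], "spin": 0}, {"translation": [0, 0, 0.03], "spin": 0}, {"translation": [0, 0, 0.023], "spin": 0}, {"translation": [0, 0, 0.01], "spin": 0}]}}

```text
time: 14.82
position: [0.4117, 0.1929, 0.005]
tool_rot: [-0.0, 0.145, 0.989, -0.0]
wrist_force: [-0.3, -0.7, 0.8]
grip_width: 0.0852
grip_force: 0.0
```

{"name": "send_rows", "arguments": {"rows": [{"translation": [0, 0, 0], "spin": 0}, {"translation": [0, 0, 0], "spin": 0}, {"translation": [0, 0, 0], "spin": 0}, {"translation": [0, 0, 0], "spin": 0}, {"translation": [0, 0, 0], "spin": 0}], "gripper": 1, "squeeze": 20}}

```text
time: 15.45
position: [0.412, 0.193, 0.0055]
tool_rot: [0.0, 0.145, 0.989, 0.0]
wrist_force: [-0.2, 0.7, 2.5]
grip_width: 0.0168
grip_force: 22.9
```

{"name": "send_rows", "arguments": {"rows": [{"translation": [0, 0, 0], "spin": 0}, {"translation": [0, 0, 0], "spin": 0}, {"translation": [0, 0, -0.03], "spin": 0}, {"translation": [0, 0, -0.05], "spin": 0}, {"translation": [0, 0, -0.07], "spin": 0}]}}

```text
time: 16.08
position: [0.4111, 0.1925, 0.0804]
tool_rot: [-0.001, 0.145, 0.989, -0.001]
wrist_force: [-0.0, -0.6, -0.1]
grip_width: 0.0173
grip_force: 22.7
```

{"name": "send_rows", "arguments": {"rows": [{"translation": [0, 0, -0.07], "spin": 1}, {"translation": [0, 0, -0.07], "spin": 1}, {"translation": [0, 0, 0], "spin": 1}, {"translation": [0, 0, 0], "spin": 1}, {"translation": [0, 0, 0], "spin": 1}]}}

```text
time: 16.7
position: [0.4115, 0.1928, 0.1502]
tool_rot: [-0.0, 0.398, 0.918, -0.0]
wrist_force: [0.6, 0.3, 0.8]
grip_width: 0.0166
grip_force: 22.7
```

{"name": "send_rows", "arguments": {"rows": [{"translation": [0, 0, 0], "spin": 1}, {"translation": [0, 0, 0], "spin": 1}, {"translation": [0, 0, 0], "spin": 1}, {"translation": [0, 0, 0], "spin": 1}, {"translation": [0, 0, 0], "spin": 1}]}}

```text
time: 17.32
position: [0.4114, 0.1928, 0.15]
tool_rot: [-0.0, 0.622, 0.783, -0.0]
wrist_force: [0.2, -0.0, -0.2]
grip_width: 0.0168
grip_force: 22.7
```

Run:
```python
from h import *
mv(*car(.052,.004),.016,5.5);print(sense()['grip_force'],sense()['grip_width'])
```

```text
pre shift frac [-0.5606  0.3107  0.2681] post shift frac [-0.5143  0.3824  0.2681] spin frac total 1.27 from [0.4114 0.1928 0.15  ] 13.1
22.658925354480743 0.016788182119917096
```

{"name": "send_rows", "arguments": {"rows": [{"translation": [0, 0, 0], "spin": 1}, {"translation": [0, 0, 0], "spin": 0.27}, {"translation": [-0.04, 0.03, 0], "spin": 0}, {"translation": [-0.08, 0.06, 0], "spin": 0}, {"translation": [-0.09, 0.067, 0], "spin": 0}]}}

```text
time: 17.95
position: [0.5009, 0.096, 0.1502]
tool_rot: [-0.0, 0.67, 0.743, 0.0]
wrist_force: [0.3, 0.4, -0.6]
grip_width: 0.0169
grip_force: 22.7
```

{"name": "send_rows", "arguments": {"rows": [{"translation": [-0.1, 0.074, 0], "spin": 0}, {"translation": [-0.09, 0.067, 0], "spin": 0}, {"translation": [-0.07, 0.052, 0], "spin": 0}, {"translation": [-0.044, 0.032, 0], "spin": 0}, {"translation": [0, 0, 0], "spin": 0}]}}

```text
time: 18.58
position: [0.628, -0.0463, 0.1497]
tool_rot: [0.0, 0.672, 0.741, -0.001]
wrist_force: [0.5, 1.0, -1.2]
grip_width: 0.0168
grip_force: 22.7
```

{"name": "send_rows", "arguments": {"rows": [{"translation": [0, 0, 0.06], "spin": 0}, {"translation": [0, 0, 0.06], "spin": 0}, {"translation": [0, 0, 0.06], "spin": 0}, {"translation": [0, 0, 0.04], "spin": 0}, {"translation": [0, 0, 0.02], "spin": 0}]}}

```text
time: 19.2
position: [0.6262, -0.0426, 0.0291]
tool_rot: [-0.001, 0.67, 0.742, -0.001]
wrist_force: [-0.1, 0.1, -0.9]
grip_width: 0.017
grip_force: 22.7
```

{"name": "send_rows", "arguments": {"rows": [{"translation": [0, 0, 0.014], "spin": 0}, {"translation": [0, 0, 0.012], "spin": 0}, {"translation": [0, 0, 0], "spin": 0}, {"translation": [0, 0, 0], "spin": 0}, {"translation": [0, 0, 0], "spin": 0}]}}

```text
time: 19.82
position: [0.6277, -0.0438, 0.0177]
tool_rot: [0.0, 0.671, 0.741, 0.0]
wrist_force: [-0.6, -0.4, -0.8]
grip_width: 0.017
grip_force: 22.7
```

{"name": "send_rows", "arguments": {"rows": [{"translation": [0, 0, 0], "spin": 0}, {"translation": [0, 0, 0], "spin": 0}, {"translation": [0, 0, 0], "spin": 0}, {"translation": [0, 0, 0], "spin": 0}, {"translation": [0, 0, 0], "spin": 0}], "gripper": 0.55}}

```text
time: 20.45
position: [0.6274, -0.0438, 0.0173]
tool_rot: [-0.0, 0.671, 0.741, -0.0]
wrist_force: [0.4, -0.2, -0.2]
grip_width: 0.0386
grip_force: 0.0
```

{"name": "send_rows", "arguments": {"rows": [{"translation": [0, 0, -0.03], "spin": 0}, {"translation": [0, 0, -0.06], "spin": 0}, {"translation": [0, 0, -0.09], "spin": 0}, {"translation": [0, 0, -0.09], "spin": 0}, {"translation": [0.03, 0, -0.03], "spin": 0}]}}

```text
time: 21.08
position: [0.6273, -0.0304, 0.1715]
tool_rot: [0.002, 0.672, 0.741, 0.002]
wrist_force: [0.1, -0.4, -0.1]
grip_width: 0.0384
grip_force: 0.0
```

{"name": "send_rows", "arguments": {"rows": [{"translation": [0.08, 0, 0], "spin": 0}, {"translation": [0.1, -0.05, 0], "spin": 0}, {"translation": [0.1, -0.05, 0], "spin": 0}, {"translation": [0.05, -0.05, 0], "spin": 0}, {"translation": [0.0, 0, 0], "spin": -1}], "gripper": 0}}

```text
time: 21.7
position: [0.532, 0.1314, 0.1673]
tool_rot: [-0.001, 0.628, 0.778, -0.0]
wrist_force: [0.6, -1.6, 0.1]
grip_width: 0.0855
grip_force: 0.0
```

Run:
```python
from h import *
snap('top','top6');snap('side','side6')
for o in blobs(load('top6'),cv2.imread('pics/top6.png')): print(o)
im=np.hstack([cv2.resize(cv2.imread('pics/top6.png')[150:290,170:410],None,fx=1.7,fy=1.7,interpolation=cv2.INTER_CUBIC),cv2.resize(cv2.imread('pics/side6.png')[140:280,200:400],None,fx=1.7,fy=1.7,interpolation=cv2.INTER_CUBIC)])
cv2.imwrite('pics/v6.png',im)
c,yaw=np.array([.5937,.193]),11
g=c-.05*np.array([np.cos(np.radians(yaw)),np.sin(np.radians(yaw))]);print(g); mv(*g,.006,yaw+90)
```

```text
(164, array([0.618, 0.373]), array([0.645, 0.365]), np.float64(0.067), np.float64(172.6), np.float64(167.4))
[0.54461864 0.18345955]
pre shift frac [0.1022 0.043  0.3231] post shift frac [-0.0414  0.1029  0.3231] spin frac total -14.85 from [0.5341 0.129  0.1675] 11.9
```

View pics/v6.png

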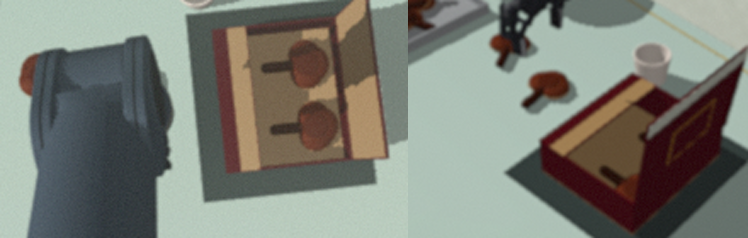

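Two reishi lie side by side in the carton, caps at (308,63) and (318,125) in the mosaic. B and A haven't moved in the side view, at (548,85) and (512,45). Picking B.

{"name": "send_rows", "arguments": {"rows": [{"translation": [0.051, 0.0215, 0], "spin": 0}, {"translation": [0.051, 0.0215, 0], "spin": 0}, {"translation": [0, 0, 0], "spin": -1}, {"translation": [0, 0, 0], "spin": -1}, {"translation": [0, 0, 0.01], "spin": -1}]}}

```text
time: 22.42
position: [0.5459, 0.182, 0.1624]
tool_rot: [0.0, 0.502, 0.865, 0.0]
wrist_force: [0.2, -0.7, 0.3]
grip_width: 0.085
grip_force: 0.0
```

{"name": "send_rows", "arguments": {"rows": [{"translation": [0, 0, 0.015], "spin": -1}, {"translation": [0, 0, 0.015], "spin": -1}, {"translation": [0, 0, 0.015], "spin": -1}, {"translation": [0, 0, 0.015], "spin": -1}, {"translation": [0, 0, 0.02], "spin": -1}]}}

```text
time: 23.05
position: [0.5459, 0.1818, 0.1221]
tool_rot: [0.0, 0.261, 0.965, -0.0]
wrist_force: [-0.1, -0.1, 0.3]
grip_width: 0.0853
grip_force: 0.0
```

{"name": "send_rows", "arguments": {"rows": [{"translation": [0, 0, 0.02], "spin": -1}, {"translation": [0, 0, 0.02], "spin": -1}, {"translation": [0, 0, 0.02], "spin": -1}, {"translation": [0, 0, 0.02], "spin": -1}, {"translation": [0, 0, 0.02], "spin": -1}]}}

```text
time: 23.68
position: [0.5458, 0.1817, 0.0719]
tool_rot: [-0.0, 0.003, 1.0, -0.0]
wrist_force: [0.1, 0.4, -0.4]
grip_width: 0.0854
grip_force: 0.0
```

{"name": "send_rows", "arguments": {"rows": [{"translation": [0, 0, 0.01], "spin": -0.8}, {"translation": [0, 0, 0], "spin": 0}, {"translation": [0, 0, 0], "spin": 0}, {"translation": [0, 0, 0], "spin": 0}, {"translation": [0, 0, 0], "spin": 0}]}}

```text
time: 24.3
position: [0.5457, 0.1822, 0.0675]
tool_rot: [0.0, -0.039, 0.999, -0.0]
wrist_force: [-0.6, -0.2, -0.1]
grip_width: 0.0851
grip_force: 0.0
```

Run:
```python
from h import *
snap('top','top7');snap('side','side7')
a=cv2.imread('pics/side6.png').astype(int);b=cv2.imread('pics/side7.png').astype(int)
def cen(f,im,box): # red blob centroid
    im=cv2.imread(f'pics/{im}.png').astype(float); x0,x1,y0,y1=box; c=im[y0:y1,x0:x1]; m=c[...,2]>1.25*c[...,1]; v,u=np.where(m); return len(u),(u.mean()+x0).round(1),(v.mean()+y0).round(1)
for n in('side0','side6','side7'): print(n,cen('',n,(262,303,175,205)))
mv(.5446,.1835,.006,101)
for o in blobs(load('top7'),cv2.imread('pics/top7.png')): print(o)
```

```text
side0 (306, np.float64(281.8), np.float64(190.3))
side6 (307, np.float64(281.8), np.float64(190.3))
side7 (267, np.float64(281.9), np.float64(191.0))
pre shift frac [0.0018 0.0027 0.1229] post shift frac [0.0015 0.0029 0.1229] spin frac total -1.08 from [0.5456 0.1822 0.0674] 94.5
(92, array([0.64 , 0.362]), array([0.647, 0.342]), np.float64(0.051), np.float64(114.2), np.float64(111.4))
(233, array([0.605, 0.181]), array([0.623, 0.207]), np.float64(0.068), np.float64(-133.7), np.float64(-128.4))
```

{"name": "send_rows", "arguments": {"rows": [{"translation": [0.0015, 0.003, 0.025], "spin": -1}, {"translation": [0, 0, 0.03], "spin": 0}, {"translation": [0, 0, 0.03], "spin": 0}, {"translation": [0, 0, 0.025], "spin": 0}, {"translation": [0, 0, 0.013], "spin": 0}]}}

```text
time: 25.02
position: [0.5443, 0.1834, 0.0047]
tool_rot: [-0.001, -0.091, 0.996, -0.0]
wrist_force: [0.2, -1.0, 0.8]
grip_width: 0.0856
grip_force: 0.0
```

{"name": "send_rows", "arguments": {"rows": [{"translation": [0, 0, 0], "spin": 0}, {"translation": [0, 0, 0], "spin": 0}, {"translation": [0, 0, 0], "spin": 0}, {"translation": [0, 0, 0], "spin": 0}, {"translation": [0, 0, 0], "spin": 0}], "gripper": 1, "squeeze": 20}}

```text
time: 25.65
position: [0.545, 0.1837, 0.0062]
tool_rot: [0.0, -0.092, 0.996, 0.0]
wrist_force: [-0.5, -0.6, 3.3]
grip_width: 0.017
grip_force: 23.1
```

{"name": "send_rows", "arguments": {"rows": [{"translation": [0, 0, 0], "spin": 0}, {"translation": [0, 0, 0], "spin": 0}, {"translation": [0, 0, -0.03], "spin": 0}, {"translation": [0, 0, -0.05], "spin": 0}, {"translation": [0, 0, -0.07], "spin": 0}]}}

```text
time: 26.28
position: [0.544, 0.1834, 0.0816]
tool_rot: [-0.001, -0.092, 0.996, -0.0]
wrist_force: [-0.5, -0.0, -0.8]
grip_width: 0.0168
grip_force: 23.0
```

{"name": "send_rows", "arguments": {"rows": [{"translation": [0, 0, -0.07], "spin": 1}, {"translation": [0, 0, -0.07], "spin": 1}, {"translation": [0, 0, -0.02], "spin": 1}, {"translation": [0, 0, 0], "spin": 1}, {"translation": [0, 0, 0], "spin": 1}]}}

```text
time: 26.9
position: [0.5445, 0.1836, 0.1618]
tool_rot: [0.0, 0.171, 0.985, 0.0]
wrist_force: [0.0, -0.2, -1.1]
grip_width: 0.0172
grip_force: 23.0
```

{"name": "send_rows", "arguments": {"rows": [{"translation": [0, 0, 0], "spin": 1}, {"translation": [0, 0, 0], "spin": 1}, {"translation": [0, 0, 0], "spin": 1}, {"translation": [0, 0, 0], "spin": 1}, {"translation": [0, 0, 0], "spin": 1}]}}

```text
time: 27.52
position: [0.5444, 0.1837, 0.1615]
tool_rot: [-0.0, 0.42, 0.908, 0.0]
wrist_force: [0.6, 0.1, -0.0]
grip_width: 0.0167
grip_force: 22.9
```

{"name": "send_rows", "arguments": {"rows": [{"translation": [0, 0, 0], "spin": 1}, {"translation": [0, 0, 0], "spin": 1}, {"translation": [0, 0, 0], "spin": 1}, {"translation": [0, 0, 0], "spin": 1}, {"translation": [0, 0, 0], "spin": 1}]}}

```text
time: 28.15
position: [0.5443, 0.1838, 0.1615]
tool_rot: [-0.0, 0.641, 0.768, 0.0]
wrist_force: [0.3, -0.2, 0.1]
grip_width: 0.0166
grip_force: 22.9
```

Run:
```python
from h import *
mv(*car(-.052,.004),.044,5.5);mv(*car(.052,.004),.044,5.5);print(sense()['grip_force'],sense()['grip_width'])
snap('top','top8')
for o in blobs(load('top8'),cv2.imread('pics/top8.png')): print(o)
```

```text
pre shift frac [-0.4617 -0.1278  0.2349] post shift frac [-0.4708 -0.0885  0.2349] spin frac total 0.8 from [0.5443 0.1838 0.1615] 10.3
pre shift frac [-0.4793  0.0795  0.2349] post shift frac [-0.471   0.1195  0.2349] spin frac total 0.8 from [0.5443 0.1838 0.1615] 10.3
22.94460564851761 0.016585947012289486
(663, array([0.565, 0.154]), array([0.526, 0.149]), np.float64(0.09), np.float64(12.7), np.float64(9.3))
```

{"name": "send_rows", "arguments": {"rows": [{"translation": [0, 0, 0], "spin": 0.8}, {"translation": [-0.05, 0.015, 0], "spin": 0}, {"translation": [-0.08, 0.02, 0], "spin": 0}, {"translation": [-0.1, 0.025, 0], "spin": 0}, {"translation": [-0.1, 0.025, 0], "spin": 0}]}}

```text
time: 28.82
position: [0.6036, 0.0227, 0.1614]
tool_rot: [-0.0, 0.67, 0.742, 0.0]
wrist_force: [0.8, 0.9, -0.5]
grip_width: 0.0168
grip_force: 22.9
```

{"name": "send_rows", "arguments": {"rows": [{"translation": [-0.08, 0.02, 0], "spin": 0}, {"translation": [-0.061, 0.0145, 0], "spin": 0}, {"translation": [0, 0, 0.02], "spin": 0}, {"translation": [0, 0, 0.05], "spin": 0}, {"translation": [0, 0, 0.06], "spin": 0}]}}

```text
time: 29.45
position: [0.6276, -0.0434, 0.0956]
tool_rot: [-0.0, 0.67, 0.742, 0.001]
wrist_force: [0.0, -0.1, -1.6]
grip_width: 0.0169
grip_force: 22.9
```

{"name": "send_rows", "arguments": {"rows": [{"translation": [0, 0, 0.05], "spin": 0}, {"translation": [0, 0, 0.03], "spin": 0}, {"translation": [0, 0, 0.02], "spin": 0}, {"translation": [0, 0, 0.01], "spin": 0}, {"translation": [0, 0, 0.01], "spin": 0}]}}

```text
time: 30.08
position: [0.628, -0.0448, 0.0362]
tool_rot: [0.0, 0.671, 0.741, 0.0]
wrist_force: [0.4, 0.0, -0.8]
grip_width: 0.0169
grip_force: 22.9
```

{"name": "send_rows", "arguments": {"rows": [{"translation": [0, 0, 0], "spin": 0}, {"translation": [0, 0, 0], "spin": 0}, {"translation": [0, 0, 0], "spin": 0}, {"translation": [0, 0, 0], "spin": 0}, {"translation": [0, 0, 0], "spin": 0}]}}

```text
time: 30.7
position: [0.6276, -0.0448, 0.0359]
tool_rot: [0.0, 0.671, 0.741, 0.0]
wrist_force: [1.1, 0.6, 0.4]
grip_width: 0.017
grip_force: 22.9
```

{"name": "send_rows", "arguments": {"rows": [{"translation": [0, 0, 0], "spin": 0}, {"translation": [0, 0, 0], "spin": 0}, {"translation": [0, 0, 0], "spin": 0}, {"translation": [0, 0, 0], "spin": 0}, {"translation": [0, 0, 0], "spin": 0}], "gripper": 0.55}}

```text
time: 31.32
position: [0.6276, -0.0448, 0.0358]
tool_rot: [0.0, 0.671, 0.741, -0.0]
wrist_force: [-1.2, -0.0, -0.2]
grip_width: 0.0387
grip_force: 0.0
```

{"name": "send_rows", "arguments": {"rows": [{"translation": [0, 0, -0.03], "spin": 0}, {"translation": [0, 0, -0.06], "spin": 0}, {"translation": [0, 0, -0.09], "spin": 0}, {"translation": [0, 0, -0.07], "spin": 0}, {"translation": [0.03, 0, -0.03], "spin": 0}]}}

```text
time: 31.95
position: [0.627, -0.0311, 0.179]
tool_rot: [0.002, 0.672, 0.741, 0.001]
wrist_force: [-0.5, 0.0, 0.2]
grip_width: 0.0383
grip_force: 0.0
```

{"name": "send_rows", "arguments": {"rows": [{"translation": [0.08, -0.05, 0], "spin": 0}, {"translation": [0.1, -0.1, 0], "spin": 0}, {"translation": [0.1, -0.1, 0], "spin": 0}, {"translation": [0.05, -0.05, 0], "spin": 0}, {"translation": [0.0, 0, 0], "spin": -1}], "gripper": 0}}

```text
time: 32.58
position: [0.4701, 0.1122, 0.1757]
tool_rot: [-0.001, 0.628, 0.778, -0.0]
wrist_force: [1.7, -0.4, 0.6]
grip_width: 0.0853
grip_force: 0.0
```

Run:
```python
from h import *
snap('top','top9');snap('side','side9')
for o in blobs(load('top9'),cv2.imread('pics/top9.png')): print(o)
im=np.hstack([cv2.resize(cv2.imread('pics/top9.png')[140:290,170:410],None,fx=1.8,fy=1.8,interpolation=cv2.INTER_CUBIC),cv2.resize(cv2.imread('pics/side9.png')[140:290,200:400],None,fx=1.8,fy=1.8,interpolation=cv2.INTER_CUBIC)])
cv2.imwrite('pics/v9.png',im)
c,yaw=np.array([.614,.3465]),36
g=c-.05*np.array([np.cos(np.radians(yaw)),np.sin(np.radians(yaw))]);print(g); mv(*g,.006,yaw+90)
```

```text
(554, array([0.614, 0.348]), array([0.564, 0.311]), np.float64(0.108), np.float64(34.9), np.float64(36.1))
[0.57354915 0.31711074]
pre shift frac [0.3628 0.2836 0.3398] post shift frac [-0.407   0.2155  0.3398] spin frac total -19.01 from [0.4723 0.1103 0.1759] 11.9
```

View pics/v9.png

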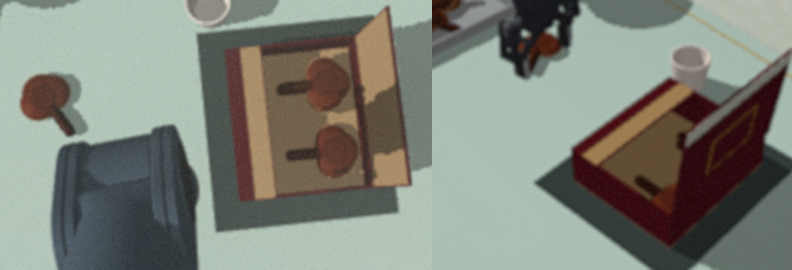

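B stacked neatly on D in the far half (cap at (327,82)); A is still at (45,97) with its stalk end at (68,132). Picking A.

{"name": "send_rows", "arguments": {"rows": [{"translation": [0.06, 0.046, 0], "spin": 0}, {"translation": [0.08, 0.063, 0], "spin": 0}, {"translation": [0.08, 0.063, 0], "spin": 0}, {"translation": [0.08, 0.063, 0], "spin": 0}, {"translation": [0.063, 0.049, 0], "spin": 0}]}}

```text
time: 33.3
position: [0.5758, 0.3177, 0.1752]
tool_rot: [-0.0, 0.632, 0.775, -0.0]
wrist_force: [0.1, -0.6, 0.2]
grip_width: 0.0856
grip_force: 0.0
```

{"name": "send_rows", "arguments": {"rows": [{"translation": [0, 0, 0.01], "spin": -1}, {"translation": [0, 0, 0.01], "spin": -1}, {"translation": [0, 0, 0.01], "spin": -1}, {"translation": [0, 0, 0.01], "spin": -1}, {"translation": [0, 0, 0.01], "spin": -1}]}}

```text
time: 33.92
position: [0.5753, 0.3154, 0.1502]
tool_rot: [-0.0, 0.409, 0.913, -0.0]
wrist_force: [-0.1, 0.9, -0.1]
grip_width: 0.0858
grip_force: 0.0
```

{"name": "send_rows", "arguments": {"rows": [{"translation": [0, 0, 0.02], "spin": -1}, {"translation": [0, 0, 0.02], "spin": -1}, {"translation": [0, 0, 0.02], "spin": -1}, {"translation": [0, 0, 0.02], "spin": -1}, {"translation": [0, 0, 0.02], "spin": -1}]}}

```text
time: 34.55
position: [0.5753, 0.3153, 0.1]
tool_rot: [-0.0, 0.159, 0.987, -0.0]
wrist_force: [0.1, 0.1, 0.4]
grip_width: 0.085
grip_force: 0.0
```

{"name": "send_rows", "arguments": {"rows": [{"translation": [0, 0, 0.013], "spin": -1}, {"translation": [0, 0, 0.013], "spin": -1}, {"translation": [0, 0, 0.013], "spin": -1}, {"translation": [0, 0, 0.013], "spin": -1}, {"translation": [0, 0, 0.013], "spin": -1}]}}

```text
time: 35.17
position: [0.5753, 0.3153, 0.0676]
tool_rot: [-0.0, -0.102, 0.995, -0.0]
wrist_force: [0.3, 0.1, 0.3]
grip_width: 0.0855
grip_force: 0.0
```

{"name": "send_rows", "arguments": {"rows": [{"translation": [0, 0, 0], "spin": -1}, {"translation": [0, 0, 0], "spin": -1}, {"translation": [0, 0, 0], "spin": -1}, {"translation": [0, 0, 0], "spin": -1}, {"translation": [0, 0, 0], "spin": 0}]}}

```text
time: 35.8
position: [0.5754, 0.3152, 0.0678]
tool_rot: [-0.0, -0.305, 0.952, -0.0]
wrist_force: [-0.1, -0.1, 0.0]
grip_width: 0.0856
grip_force: 0.0
```

Run:
```python
from h import *
snap('side','side10')
def cen(im,box):
    im=cv2.imread(f'pics/{im}.png').astype(float); x0,x1,y0,y1=box; c=im[y0:y1,x0:x1]; m=c[...,2]>1.25*c[...,1]; v,u=np.where(m); return len(u),(u.mean()+x0).round(1),(v.mean()+y0).round(1)
for n in('side0','side10'): print(n,cen(n,(240,280,152,182)))
mv(.5735,.3171,.006,126)
```

```text
side0 (243, np.float64(259.2), np.float64(165.6))
side10 (238, np.float64(259.1), np.float64(165.6))
pre shift frac [0.0009 0.0052 0.1237] post shift frac [0.0008 0.0052 0.1237] spin frac total -0.09 from [0.5754 0.3152 0.0679] 125.5
```

{"name": "send_rows", "arguments": {"rows": [{"translation": [0.001, 0.005, 0.025], "spin": 0}, {"translation": [0, 0, 0.03], "spin": 0}, {"translation": [0, 0, 0.03], "spin": 0}, {"translation": [0, 0, 0.025], "spin": 0}, {"translation": [0, 0, 0.013], "spin": 0}]}}

```text
time: 36.48
position: [0.5731, 0.317, 0.0055]
tool_rot: [-0.001, -0.307, 0.952, -0.0]
wrist_force: [0.8, 0.3, -0.1]
grip_width: 0.0853
grip_force: 0.0
```

{"name": "send_rows", "arguments": {"rows": [{"translation": [0, 0, 0], "spin": 0}, {"translation": [0, 0, 0], "spin": 0}, {"translation": [0, 0, 0], "spin": 0}, {"translation": [0, 0, 0], "spin": 0}, {"translation": [0, 0, 0], "spin": 0}], "gripper": 1, "squeeze": 20}}

```text
time: 37.1
position: [0.5737, 0.3174, 0.0072]
tool_rot: [0.0, -0.307, 0.952, 0.0]
wrist_force: [-0.8, 0.1, 1.6]
grip_width: 0.0169
grip_force: 23.1
```

{"name": "send_rows", "arguments": {"rows": [{"translation": [0, 0, 0], "spin": 0}, {"translation": [0, 0, 0], "spin": 0}, {"translation": [0, 0, -0.03], "spin": 0}, {"translation": [0, 0, -0.05], "spin": 0}, {"translation": [0, 0, -0.07], "spin": 0}]}}

```text
time: 37.72
position: [0.5729, 0.3169, 0.0825]
tool_rot: [-0.001, -0.307, 0.952, -0.0]
wrist_force: [-0.1, -0.0, -1.1]
grip_width: 0.0164
grip_force: 22.9
```

{"name": "send_rows", "arguments": {"rows": [{"translation": [0, 0, -0.07], "spin": 1}, {"translation": [0, 0, -0.07], "spin": 1}, {"translation": [0, 0, -0.02], "spin": 1}, {"translation": [0, 0, 0], "spin": 1}, {"translation": [0, 0, 0], "spin": 1}]}}

```text
time: 38.35
position: [0.5733, 0.3173, 0.1629]
tool_rot: [0.0, -0.048, 0.999, 0.0]
wrist_force: [-0.9, -0.9, -0.4]
grip_width: 0.0168
grip_force: 22.9
```

{"name": "send_rows", "arguments": {"rows": [{"translation": [0, 0, 0], "spin": 1}, {"translation": [0, 0, 0], "spin": 1}, {"translation": [0, 0, 0], "spin": 1}, {"translation": [0, 0, 0], "spin": 1}, {"translation": [0, 0, 0], "spin": 1}]}}

```text
time: 38.98
position: [0.5732, 0.3174, 0.1626]
tool_rot: [-0.0, 0.212, 0.977, 0.0]
wrist_force: [0.2, -0.0, -0.2]
grip_width: 0.0167
grip_force: 22.9
```

{"name": "send_rows", "arguments": {"rows": [{"translation": [0, 0, 0], "spin": 1}, {"translation": [0, 0, 0], "spin": 1}, {"translation": [0, 0, 0], "spin": 1}, {"translation": [0, 0, 0], "spin": 1}, {"translation": [0, 0, 0], "spin": 1}]}}

```text
time: 39.6
position: [0.5731, 0.3175, 0.1626]
tool_rot: [-0.0, 0.458, 0.889, 0.0]
wrist_force: [0.8, 0.6, -0.2]
grip_width: 0.017
grip_force: 22.9
```

{"name": "send_rows", "arguments": {"rows": [{"translation": [0, 0, 0], "spin": 1}, {"translation": [0, 0, 0], "spin": 1}, {"translation": [0, 0, 0], "spin": 1}, {"translation": [0, 0, 0], "spin": 1}, {"translation": [0, 0, 0], "spin": 1}]}}

```text
time: 40.22
position: [0.5731, 0.3176, 0.1625]
tool_rot: [-0.0, 0.672, 0.74, 0.0]
wrist_force: [-0.7, -0.4, -1.1]
grip_width: 0.0168
grip_force: 22.9
```

Run:
```python
from h import *
mv(*car(-.052,.004),.036,5.5);print(sense()['grip_force'],sense()['grip_width'])
snap('top','top11')
for o in blobs(load('top11'),cv2.imread('pics/top11.png')): print(o)
```

```text
pre shift frac [-0.7315 -0.172   0.253 ] post shift frac [-0.7316 -0.1715  0.253 ] spin frac total 0.01 from [0.5731 0.3176 0.1625] 5.5
22.931576371192932 0.01682727448192631
(696, array([0.592, 0.308]), array([0.59, 0.37]), np.float64(0.112), np.float64(-91.5), np.float64(-89.2))
```

{"name": "send_rows", "arguments": {"rows": [{"translation": [-0.05, -0.012, 0], "spin": 0}, {"translation": [-0.08, -0.019, 0], "spin": 0}, {"translation": [-0.1, -0.0235, 0], "spin": 0}, {"translation": [-0.1, -0.0235, 0], "spin": 0}, {"translation": [-0.1, -0.0235, 0], "spin": 0}]}}

```text
time: 40.9
position: [0.544, 0.0971, 0.1625]
tool_rot: [-0.0, 0.67, 0.742, 0.0]
wrist_force: [1.1, -0.2, -1.1]
grip_width: 0.0164
grip_force: 22.9
```

{"name": "send_rows", "arguments": {"rows": [{"translation": [-0.1, -0.0235, 0], "spin": 0}, {"translation": [-0.1, -0.0235, 0], "spin": 0}, {"translation": [-0.06, -0.014, 0], "spin": 0}, {"translation": [-0.0416, -0.009, 0], "spin": 0}, {"translation": [0, 0, 0.02], "spin": 0}]}}

```text
time: 41.52
position: [0.5248, -0.0569, 0.1527]
tool_rot: [0.001, 0.672, 0.741, 0.001]
wrist_force: [0.3, -0.1, -0.3]
grip_width: 0.0165
grip_force: 22.9
```

{"name": "send_rows", "arguments": {"rows": [{"translation": [0, 0, 0.05], "spin": 0}, {"translation": [0, 0, 0.06], "spin": 0}, {"translation": [0, 0, 0.05], "spin": 0}, {"translation": [0, 0, 0.03], "spin": 0}, {"translation": [0, 0, 0.02], "spin": 0}]}}

```text
time: 42.15
position: [0.5246, -0.0544, 0.0461]
tool_rot: [-0.0, 0.671, 0.742, 0.0]
wrist_force: [-0.0, -0.1, -0.8]
grip_width: 0.0165
grip_force: 22.9
```

{"name": "send_rows", "arguments": {"rows": [{"translation": [0, 0, 0.01], "spin": 0}, {"translation": [0, 0, 0.01], "spin": 0}, {"translation": [0, 0, 0], "spin": 0}, {"translation": [0, 0, 0], "spin": 0}, {"translation": [0, 0, 0], "spin": 0}]}}

```text
time: 42.78
position: [0.5248, -0.0553, 0.0371]
tool_rot: [0.0, 0.671, 0.741, 0.0]
wrist_force: [0.9, -0.8, -0.9]
grip_width: 0.0167
grip_force: 22.9
```

{"name": "send_rows", "arguments": {"rows": [{"translation": [0, 0, 0], "spin": 0}, {"translation": [0, 0, 0], "spin": 0}, {"translation": [0, 0, 0], "spin": 0}, {"translation": [0, 0, 0], "spin": 0}, {"translation": [0, 0, 0], "spin": 0}], "gripper": 0.55}}

```text
time: 43.4
position: [0.5245, -0.0552, 0.0368]
tool_rot: [-0.0, 0.671, 0.741, -0.0]
wrist_force: [0.8, 0.2, -0.2]
grip_width: 0.038
grip_force: 0.0
```

{"name": "send_rows", "arguments": {"rows": [{"translation": [0, 0, -0.03], "spin": 0}, {"translation": [0, 0, -0.06], "spin": 0}, {"translation": [0, 0, -0.09], "spin": 0}, {"translation": [0, 0, -0.07], "spin": 0}, {"translation": [0.03, 0, -0.08], "spin": 0}]}}

```text
time: 44.02
position: [0.5227, -0.0413, 0.2041]
tool_rot: [0.0, 0.672, 0.741, 0.0]
wrist_force: [1.4, -0.4, -0.4]
grip_width: 0.0386
grip_force: 0.0
```

{"name": "send_rows", "arguments": {"rows": [{"translation": [0.06, 0, -0.09], "spin": 0}, {"translation": [0.08, 0, -0.1], "spin": 0}, {"translation": [0.08, 0, -0.08], "spin": 0}, {"translation": [0.08, 0, -0.06], "spin": 0}, {"translation": [0, 0, -0.05], "spin": 0}], "gripper": 1}}

```text
time: 44.65
position: [0.5072, 0.1115, 0.3928]
tool_rot: [-0.0, 0.669, 0.743, 0.001]
wrist_force: [0.7, -0.5, 0.1]
grip_width: 0.0001
grip_force: 0.0
```

Run:
```python
from h import *
snap('top','top12')
for o in blobs(load('top12'),cv2.imread('pics/top12.png')): print(o)
im=cv2.resize(cv2.imread('pics/top12.png')[120:290,160:500],None,fx=2.3,fy=2.3,interpolation=cv2.INTER_CUBIC)
cv2.imwrite('pics/v12.png',im); s=sense();print(s['position'],theta(s))
```

```text
[0.50844802 0.10962142 0.39583725] 5.872994962800022
```

View pics/v12.png

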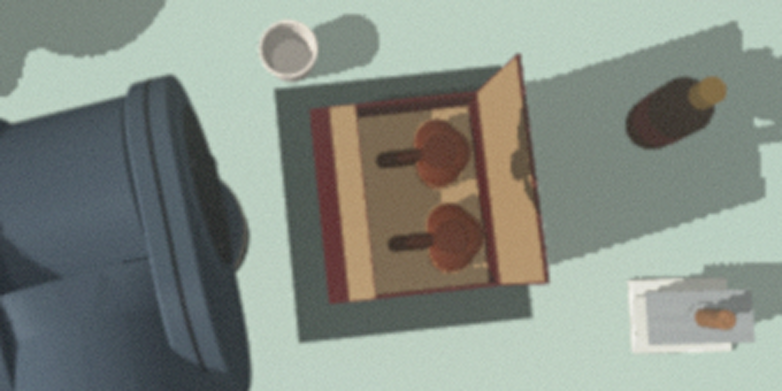

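All four reishi are in the carton as two tidy stacks, caps at (440,153) and (455,237). The flap is still open, and the cup, bottle and rack are untouched. Now the flap.

Run:
```python
from h import *
mv(*car(-.02,-.19),.205,5.5)
```

```text
pre shift frac [-0.7184  0.0562  0.3817] post shift frac [-0.7181  0.0609  0.3817] spin frac total 0.06 from [0.5084 0.1096 0.3958] 5.9
```

{"name": "send_rows", "arguments": {"rows": [{"translation": [-0.06, 0.007, 0], "spin": 0}, {"translation": [-0.08, 0.007, 0], "spin": 0}, {"translation": [-0.1, 0.007, 0], "spin": 0}, {"translation": [-0.1, 0.007, 0], "spin": 0}, {"translation": [-0.1, 0.007, 0], "spin": 0}]}}

```text
time: 45.32
position: [0.547, -0.111, 0.3916]
tool_rot: [0.0, 0.671, 0.741, 0.0]
wrist_force: [1.7, 0.2, 0.5]
grip_width: -0.0003
grip_force: 0.0
```

{"name": "send_rows", "arguments": {"rows": [{"translation": [-0.1, 0.007, 0], "spin": 0}, {"translation": [-0.08, 0.007, 0], "spin": 0}, {"translation": [-0.06, 0.007, 0], "spin": 0}, {"translation": [-0.038, 0.004, 0], "spin": 0}, {"translation": [0, 0, 0], "spin": 0}]}}

```text
time: 45.95
position: [0.5733, -0.2472, 0.3907]
tool_rot: [-0.0, 0.672, 0.741, -0.0]
wrist_force: [-0.6, -0.6, 0.2]
grip_width: 0.0002
grip_force: 0.0
```

{"name": "send_rows", "arguments": {"rows": [{"translation": [0, 0, 0.06], "spin": 0}, {"translation": [0, 0, 0.1], "spin": 0}, {"translation": [0, 0, 0.1], "spin": 0}, {"translation": [0, 0, 0.08], "spin": 0}, {"translation": [0, 0, 0.04], "spin": 0}]}}

```text
time: 46.58
position: [0.5731, -0.2435, 0.1987]
tool_rot: [-0.002, 0.67, 0.742, -0.0]
wrist_force: [0.1, -0.8, 0.7]
grip_width: -0.0
grip_force: 0.0
```

{"name": "send_rows", "arguments": {"rows": [{"translation": [0.03, 0, 0], "spin": 0}, {"translation": [0.03, 0, 0], "spin": 0}, {"translation": [0.03, 0, 0], "spin": 0}, {"translation": [0.03, 0, 0], "spin": 0}, {"translation": [0.03, 0, 0], "spin": 0}]}}

```text
time: 47.2
position: [0.5665, -0.1706, 0.2011]
tool_rot: [0.0, 0.671, 0.742, 0.0]
wrist_force: [-0.0, -0.2, -0.2]
grip_width: 0.0001
grip_force: 0.0
```

Run:
```python
from h import *
mv(*car(-.02,-.115),.205,5.5); snap('side','side13')
cv2.imwrite('pics/v13.png',cv2.resize(cv2.imread('pics/side13.png')[100:300,230:490],None,fx=2.5,fy=2.5))
```

```text
pre shift frac [ 0.0008 -0.0008 -0.0077] post shift frac [ 0.0008 -0.0008 -0.0077] spin frac total 0.04 from [ 0.5665 -0.1706  0.2011] 5.7
```

View pics/v13.png

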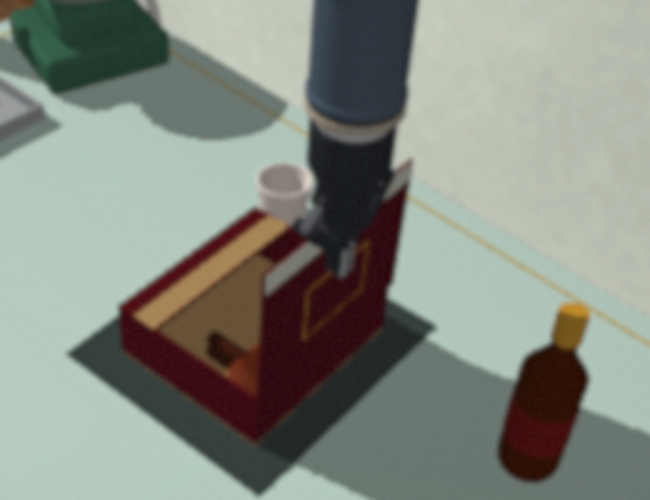

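The closed fingers stand behind the flap at (345,260) in the crop, with the bottle well clear. Sweeping it shut along the arc.

{"name": "send_rows", "arguments": {"rows": [{"translation": [0.044, 0, 0], "spin": 0}, {"translation": [0.05, 0, 0.007], "spin": 0}, {"translation": [0.048, 0, 0.021], "spin": 0}, {"translation": [0.042, 0, 0.031], "spin": 0}, {"translation": [0.034, 0, 0.038], "spin": 0}]}}

```text
time: 47.88
position: [0.5558, -0.0621, 0.1521]
tool_rot: [0.0, 0.671, 0.742, 0.0]
wrist_force: [0.1, -0.3, 0.9]
grip_width: 0.0001
grip_force: 0.3
```

{"name": "send_rows", "arguments": {"rows": [{"translation": [0.026, 0, 0.046], "spin": 0}, {"translation": [0.018, 0, 0.046], "spin": 0}, {"translation": [0.006, 0, 0.03], "spin": 0}, {"translation": [0, 0, 0.012], "spin": 0}, {"translation": [0, 0, 0.006], "spin": 0}]}}

```text
time: 48.5
position: [0.5532, -0.0389, 0.0822]
tool_rot: [0.0, 0.671, 0.741, 0.0]
wrist_force: [0.5, 0.8, 0.5]
grip_width: -0.0
grip_force: 0.1
```

{"name": "send_rows", "arguments": {"rows": [{"translation": [0, 0, 0.004], "spin": 0}, {"translation": [0, 0, 0.002], "spin": 0}, {"translation": [0, 0, 0.002], "spin": 0}, {"translation": [0, 0, 0], "spin": 0}, {"translation": [0, 0, 0], "spin": 0}]}}

```text
time: 49.12
position: [0.5532, -0.0385, 0.0783]
tool_rot: [0.0, 0.671, 0.741, 0.0]
wrist_force: [-0.5, -1.1, 2.5]
grip_width: 0.0001
grip_force: 1.0
```

{"name": "send_rows", "arguments": {"rows": [{"translation": [0, 0, 0.002], "spin": 0}, {"translation": [0, 0, 0.002], "spin": 0}, {"translation": [0, 0, 0], "spin": 0}, {"translation": [0, 0, 0], "spin": 0}, {"translation": [0, 0, 0], "spin": 0}]}}

```text
time: 49.75
position: [0.5533, -0.0385, 0.0764]
tool_rot: [0.0, 0.671, 0.741, 0.0]
wrist_force: [-0.2, -2.0, 6.8]
grip_width: -0.0001
grip_force: 3.3
```

{"name": "send_rows", "arguments": {"rows": [{"translation": [0, 0, -0.01], "spin": 0}, {"translation": [0, 0, -0.03], "spin": 0}, {"translation": [0, 0, -0.07], "spin": 0}, {"translation": [0, 0, -0.1], "spin": 0}, {"translation": [0, 0, -0.1], "spin": 0}]}}

```text
time: 50.38
position: [0.5524, -0.038, 0.2333]
tool_rot: [-0.0, 0.671, 0.742, -0.0]
wrist_force: [0.9, 0.6, -0.4]
grip_width: 0.0002
grip_force: 0.0
```

Run:
```python
from h import *
mv(.4315,-.389,.15,0.6);mv(.4315,-.389,.104,0.6)
```

```text
pre shift frac [-0.6743 -0.3106  0.1665] post shift frac [-0.6994 -0.2492  0.1665] spin frac total 0.85 from [ 0.5524 -0.038   0.2333] 5.7
pre shift frac [-0.6743 -0.3106  0.2585] post shift frac [-0.6994 -0.2492  0.2585] spin frac total 0.85 from [ 0.5524 -0.038   0.2333] 5.7
```

{"name": "send_rows", "arguments": {"rows": [{"translation": [-0.06, -0.0277, 0], "spin": 0}, {"translation": [-0.09, -0.0415, 0], "spin": 0}, {"translation": [-0.1, -0.046, 0], "spin": 0}, {"translation": [-0.1, -0.046, 0], "spin": 0}, {"translation": [-0.1, -0.046, 0], "spin": 0}], "gripper": 0}}

```text
time: 51.0
position: [0.4715, -0.2736, 0.232]
tool_rot: [0.0, 0.671, 0.742, 0.0]
wrist_force: [-0.3, 0.3, 0.3]
grip_width: 0.0855
grip_force: 0.0
```

{"name": "send_rows", "arguments": {"rows": [{"translation": [-0.1, -0.046, 0], "spin": 0}, {"translation": [-0.08, -0.037, 0], "spin": 0}, {"translation": [-0.044, -0.0203, 0], "spin": 0}, {"translation": [0, 0, 0], "spin": 0}, {"translation": [0, 0, 0], "spin": 0}]}}

```text
time: 51.62
position: [0.4325, -0.388, 0.2314]
tool_rot: [-0.0, 0.671, 0.742, 0.0]
wrist_force: [0.2, -0.5, -0.5]
grip_width: 0.0853
grip_force: 0.0
```

Run:
```python
from h import *
T=snap('top','top14');S=snap('side','side14');mv(.4315,-.3895,.104,5.7)
im=np.hstack([cv2.resize(cv2.imread('pics/top14.png')[160:290,290:500],None,fx=1.9,fy=1.9,interpolation=cv2.INTER_CUBIC),cv2.resize(cv2.imread('pics/side14.png')[180:310,280:490],None,fx=1.9,fy=1.9,interpolation=cv2.INTER_CUBIC)])
cv2.imwrite('pics/v14.png',im)
```

```text
pre shift frac [-0.0034 -0.003   0.2546] post shift frac [-0.0034 -0.0029  0.2546] spin frac total 0.02 from [ 0.4328 -0.3877  0.2313] 5.8
```

View pics/v14.png

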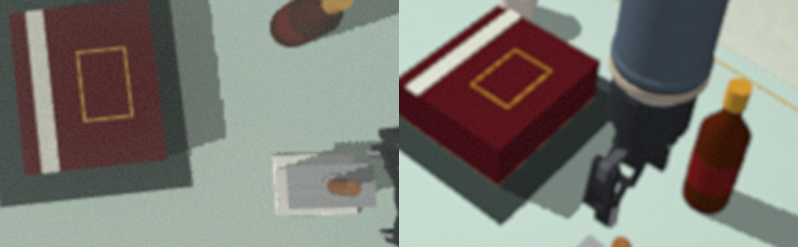

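The flap is flat shut, with the pale strip from (35,12) to (50,170) in the crop, and the gripper is above the burnisher. I'll measure the strip and the handle numerically.

Run:
```python
from h import *
for n,box in(('top14',(294,325,164,253)),('side14',(280,346,182,232))):
    s=load(n);im=cv2.imread(f'pics/{n}.png').astype(float);x0,x1,y0,y1=box
    c=im[y0:y1,x0:x1]; m=((c.min(2)>130)&(np.ptp(c,axis=2)<28)).astype(np.uint8)
    k,l,st,_=cv2.connectedComponentsWithStats(m); i=1+st[1:,4].argmax(); v,u=np.where(l==i)
    P=np.array([ray(s,a+x0,b+y0,.079)[:2] for a,b in zip(u,v)])
    ce=P.mean(0);q=(P-ce);V=np.linalg.svd(q,full_matrices=False)[2][0]; V*=np.sign(V[0]);w=q@np.array([-V[1],V[0]])
    print(n,len(u),ce.round(4),'yaw',np.degrees(np.arctan2(V[1],V[0])).round(2),'len',np.ptp(q@V).round(3),'wid',np.ptp(w).round(3))
print('pred mid',car(0,.063),np.degrees(CY))
T=load('top14');im=cv2.imread('pics/top14.png').astype(float)
c=im[240:280,440:492];m=(c[...,2]>1.3*c[...,0])&(c[...,2]>60);v,u=np.where(m);print('handle px',len(u),u.mean()+440,v.mean()+240,u.min()+440,u.max()+440,v.min()+240,v.max()+240)
for z in(.086,.121,.156): print(pix(T,[.4315,-.3895,z]).round(1))
```

```text
top14 748 [0.5666 0.0123] yaw 5.59 len 0.23 wid 0.024
side14 1556 [0.5662 0.0592] yaw 9.38 len 0.254 wid 0.166
pred mid [0.56901146 0.00891473] 5.4545582096454375
handle px 123 470.8048780487805 258.2845528455285 462 479 255 262
[465.3 257.9]
[470.2 258.4]
[475.6 258.9]
```

{"name": "send_rows", "arguments": {"rows": [{"translation": [-0.005, -0.003, 0.05], "spin": 0}, {"translation": [0, 0, 0.07], "spin": 0}, {"translation": [0, 0, 0.07], "spin": 0}, {"translation": [0, 0, 0.045], "spin": 0}, {"translation": [0, 0, 0.02], "spin": 0}]}}

```text
time: 52.35
position: [0.431, -0.3903, 0.1026]
tool_rot: [-0.001, 0.67, 0.742, 0.0]
wrist_force: [-0.7, 0.1, 0.6]
grip_width: 0.0851
grip_force: 0.0
```

{"name": "send_rows", "arguments": {"rows": [{"translation": [0, 0, 0], "spin": 0}, {"translation": [0, 0, 0], "spin": 0}, {"translation": [0, 0, 0], "spin": 0}, {"translation": [0, 0, 0], "spin": 0}, {"translation": [0, 0, 0], "spin": 0}], "gripper": 1, "squeeze": 50}}

```text
time: 52.98
position: [0.431, -0.3918, 0.104]
tool_rot: [0.0, 0.671, 0.741, 0.0]
wrist_force: [0.4, 0.4, 3.2]
grip_width: 0.0207
grip_force: 49.1
```

{"name": "send_rows", "arguments": {"rows": [{"translation": [0, 0, 0], "spin": 0}, {"translation": [0, 0, 0], "spin": 0}, {"translation": [0, 0, 0], "spin": 0}, {"translation": [0, 0, 0], "spin": 0}, {"translation": [0, 0, 0], "spin": 0}]}}

```text
time: 53.6
position: [0.431, -0.3918, 0.104]
tool_rot: [0.0, 0.671, 0.741, 0.0]
wrist_force: [-0.2, 0.4, 5.3]
grip_width: 0.0208
grip_force: 49.4
```

Run:
```python
from h import *
s=sense();print(s['position'],theta(s),s['wrist_force'],s['ft_torque'],s['grip_width'],s['grip_force'])
```

```text
[ 0.43101449 -0.39183972  0.10403243] 5.71023740814882 [-0.22413178  0.42203298  5.26618212] [ 0.21708934  0.01376615 -0.02526441] 0.020845291953947177 49.350062012672424
```

{"name": "send_rows", "arguments": {"rows": [{"translation": [0, 0, -0.01], "spin": 0}, {"translation": [0, 0, -0.03], "spin": 0}, {"translation": [0, 0, -0.06], "spin": 0}, {"translation": [0, 0, -0.08], "spin": 0}, {"translation": [0, 0, -0.08], "spin": 0}]}}

```text
time: 54.22
position: [0.4303, -0.3917, 0.2357]
tool_rot: [-0.0, 0.671, 0.741, -0.0]
wrist_force: [1.4, -0.3, -1.2]
grip_width: 0.0211
grip_force: 49.3
```

Run:
```python
from h import *
s=sense();print(s['wrist_force'],s['ft_torque'],s['grip_width'],s['grip_force'])
a=np.radians(5.5);t=np.array([.568,.0106])+.098*np.array([np.cos(a),np.sin(a)]);print(t)
mv(*t,.205,5.5)
```

```text
[ 1.44108369 -0.30254238 -1.19731446] [-0.04590204 -0.0363647  -0.00339002] 0.021069184007407298 49.33094680309296
[0.66554883 0.01999288]
pre shift frac [0.7727 0.5497 0.0613] post shift frac [0.7745 0.5472 0.0613] spin frac total 0.03 from [ 0.4303 -0.3917  0.2357] 5.7
```

{"name": "send_rows", "arguments": {"rows": [{"translation": [0.05, 0.0356, 0], "spin": 0}, {"translation": [0.08, 0.0569, 0], "spin": 0}, {"translation": [0.09, 0.064, 0], "spin": 0}, {"translation": [0.09, 0.064, 0], "spin": 0}, {"translation": [0.09, 0.064, 0], "spin": 0}]}}

```text
time: 54.85
position: [0.5529, -0.1772, 0.2347]
tool_rot: [0.0, 0.671, 0.741, 0.0]
wrist_force: [0.8, -1.1, -0.5]
grip_width: 0.0211
grip_force: 49.4
```

{"name": "send_rows", "arguments": {"rows": [{"translation": [0.09, 0.064, 0], "spin": 0}, {"translation": [0.09, 0.064, 0], "spin": 0}, {"translation": [0.09, 0.064, 0], "spin": 0}, {"translation": [0.065, 0.0462, 0], "spin": 0}, {"translation": [0.0377, 0.0268, 0], "spin": 0}]}}

```text
time: 55.48
position: [0.6663, 0.0223, 0.234]
tool_rot: [-0.0, 0.67, 0.742, 0.0]
wrist_force: [0.1, -1.3, 0.1]
grip_width: 0.0207
grip_force: 49.4
```

{"name": "send_rows", "arguments": {"rows": [{"translation": [0, 0, 0.03], "spin": 0}, {"translation": [0, 0, 0.03], "spin": 0}, {"translation": [0, 0, 0.02], "spin": 0}, {"translation": [0, 0, 0], "spin": 0}, {"translation": [0, 0, 0], "spin": 0}]}}

```text
time: 56.1
position: [0.6659, 0.0195, 0.194]
tool_rot: [0.0, 0.671, 0.741, 0.0]
wrist_force: [0.2, 1.3, -0.8]
grip_width: 0.021
grip_force: 49.4
```

Run:
```python
from h import *
snap('side','side15');S=load('side15');s=sense();print(s['wrist_force'],s['position'])
mv(.6655,.02,.170,5.5)
p=s['position']; 
for z in(0,.03,.06,.068,.089): print(z,pix(S,p-[0,0,.089-z]).round(1))
t=pix(S,p-[0,0,.089]).astype(int); im=cv2.imread('pics/side15.png')
for v in range(t[1]-22,t[1]+6,2): print(v,t[0]-14,' '.join('%d/%d'%(im[v,u,2],im[v,u,0]) for u in range(t[0]-14,t[0]+15,2)))
```

```text
[-0.31141111  0.27732946 -0.34418197] [0.66601883 0.01964136 0.19419196]
pre shift frac [ 0.0008 -0.001   0.0484] post shift frac [ 0.0008 -0.001   0.0484] spin frac total 0.03 from [0.666  0.0196 0.1942] 5.7
0 [338.  182.6]
0.03 [338.3 174.6]
0.06 [338.6 166.2]
0.068 [338.7 163.9]
0.089 [339.  157.9]
160 323 167/175 166/176 168/177 168/177 164/174 133/139 72/68 77/78 80/64 99/70 158/163 170/178 168/176 167/175 167/176
162 323 167/175 168/176 168/176 169/177 168/177 156/157 115/81 90/61 89/40 91/57 143/149 167/176 168/176 167/175 165/175
164 323 169/176 169/177 170/177 168/177 166/173 150/153 125/107 100/61 91/48 86/62 114/116 170/172 171/177 168/178 168/176
166 323 168/175 170/178 166/175 169/177 169/177 148/154 124/125 120/118 106/105 88/87 108/102 146/133 158/146 176/168 176/177
168 323 169/178 168/177 168/177 168/178 170/178 173/172 126/118 112/104 104/98 112/104 125/114 130/116 132/117 157/140 184/167
170 323 168/176 168/176 168/176 168/177 176/181 171/162 132/116 133/111 121/103 129/116 129/117 130/116 126/112 147/131 179/160
172 323 169/177 169/177 168/176 169/177 176/181 169/
[... 259 characters left out ...]
 170/149 133/111 127/109 133/119 133/119 133/121 137/123 142/127 163/146
178 323 169/178 169/178 167/178 169/178 169/178 170/163 161/141 130/110 129/111 147/130 148/134 149/134 151/136 140/126 124/111
180 323 168/178 168/178 168/178 168/178 169/179 172/169 163/144 130/109 121/103 126/113 129/115 128/114 125/112 122/109 117/104
182 323 169/178 170/178 169/179 166/175 146/149 157/149 155/139 129/111 122/107 124/111 125/113 125/112 124/112 120/107 121/110
184 323 169/177 171/179 162/167 123/116 85/53 91/59 117/91 135/120 137/125 125/113 124/112 125/112 124/111 120/108 113/106
186 323 169/177 147/148 111/98 77/36 74/17 80/36 126/102 180/166 184/172 161/148 134/122 124/112 123/110 120/109 110/106
```

{"name": "send_rows", "arguments": {"rows": [{"translation": [0, 0, 0.01], "spin": 0}, {"translation": [0, 0, 0.01], "spin": 0}, {"translation": [0, 0, 0.01], "spin": 0}, {"translation": [0, 0, 0.01], "spin": 0}, {"translation": [0, 0, 0.004], "spin": 0}]}}

```text
time: 56.78
position: [0.6656, 0.0201, 0.1711]
tool_rot: [-0.0, 0.671, 0.741, -0.0]
wrist_force: [-0.0, 0.9, -0.9]
grip_width: 0.0209
grip_force: 49.4
```

{"name": "send_rows", "arguments": {"rows": [{"translation": [0, 0, 0.002], "spin": 0}, {"translation": [0, 0, 0.002], "spin": 0}, {"translation": [0, 0, 0.002], "spin": 0}, {"translation": [0, 0, 0.002], "spin": 0}, {"translation": [0, 0, 0], "spin": 0}]}}

```text
time: 57.4
position: [0.6658, 0.0201, 0.1677]
tool_rot: [0.0, 0.671, 0.741, 0.0]
wrist_force: [-1.0, 0.5, 0.6]
grip_width: 0.0208
grip_force: 49.4
```

{"name": "send_rows", "arguments": {"rows": [{"translation": [0, 0, 0.002], "spin": 0}, {"translation": [0, 0, 0.002], "spin": 0}, {"translation": [0, 0, 0], "spin": 0}, {"translation": [0, 0, 0], "spin": 0}, {"translation": [0, 0, 0], "spin": 0}]}}

```text
time: 58.02
position: [0.6659, 0.02, 0.1658]
tool_rot: [0.0, 0.671, 0.741, 0.0]
wrist_force: [-0.8, -0.1, 3.4]
grip_width: 0.0205
grip_force: 49.8
```

{"name": "send_rows", "arguments": {"rows": [{"translation": [0, 0, 0.0015], "spin": 0}, {"translation": [0, -0.004, 0], "spin": 0}, {"translation": [0, -0.008, 0], "spin": 0}, {"translation": [0, -0.01, 0], "spin": 0}, {"translation": [0, -0.01, 0], "spin": 0}]}}

```text
time: 58.65
position: [0.6499, 0.0186, 0.1651]
tool_rot: [0.0, 0.671, 0.741, 0.0]
wrist_force: [4.7, 0.1, 5.4]
grip_width: 0.0207
grip_force: 50.2
```

{"name": "send_rows", "arguments": {"rows": [{"translation": [0, -0.01, 0], "spin": 0}, {"translation": [0, -0.01, 0], "spin": 0}, {"translation": [0, -0.01, 0], "spin": 0}, {"translation": [0, -0.01, 0], "spin": 0}, {"translation": [0, -0.01, 0], "spin": 0}]}}

```text
time: 59.28
position: [0.6249, 0.016, 0.1651]
tool_rot: [0.0, 0.671, 0.741, 0.0]
wrist_force: [4.1, 1.0, 5.1]
grip_width: 0.0206
grip_force: 50.2
```

{"name": "send_rows", "arguments": {"rows": [{"translation": [0, -0.01, 0], "spin": 0}, {"translation": [0, -0.01, 0], "spin": 0}, {"translation": [0, -0.01, 0], "spin": 0}, {"translation": [0, -0.01, 0], "spin": 0}, {"translation": [0, -0.01, 0], "spin": 0}]}}

```text
time: 59.9
position: [0.6001, 0.0134, 0.1651]
tool_rot: [0.0, 0.671, 0.741, 0.0]
wrist_force: [4.9, 0.6, 5.3]
grip_width: 0.0206
grip_force: 50.2
```

{"name": "send_rows", "arguments": {"rows": [{"translation": [0, -0.01, 0], "spin": 0}, {"translation": [0, -0.01, 0], "spin": 0}, {"translation": [0, -0.01, 0], "spin": 0}, {"translation": [0, -0.01, 0], "spin": 0}, {"translation": [0, -0.01, 0], "spin": 0}]}}

```text
time: 60.52
position: [0.5752, 0.0109, 0.1651]
tool_rot: [0.0, 0.671, 0.741, 0.0]
wrist_force: [4.3, 0.4, 6.1]
grip_width: 0.0207
grip_force: 50.2
```

{"name": "send_rows", "arguments": {"rows": [{"translation": [0, -0.01, 0], "spin": 0}, {"translation": [0, -0.01, 0], "spin": 0}, {"translation": [0, -0.01, 0], "spin": 0}, {"translation": [0, -0.01, 0], "spin": 0}, {"translation": [0, -0.01, 0], "spin": 0}]}}

```text
time: 61.15
position: [0.5503, 0.0084, 0.1651]
tool_rot: [0.0, 0.671, 0.741, 0.0]
wrist_force: [4.3, 1.3, 4.7]
grip_width: 0.0209
grip_force: 50.2
```

{"name": "send_rows", "arguments": {"rows": [{"translation": [0, -0.01, 0], "spin": 0}, {"translation": [0, -0.01, 0], "spin": 0}, {"translation": [0, -0.01, 0], "spin": 0}, {"translation": [0, -0.01, 0], "spin": 0}, {"translation": [0, -0.01, 0], "spin": 0}]}}

```text
time: 61.78
position: [0.5255, 0.0059, 0.1651]
tool_rot: [0.0, 0.671, 0.741, 0.0]
wrist_force: [5.3, 0.2, 4.7]
grip_width: 0.0206
grip_force: 50.2
```

{"name": "send_rows", "arguments": {"rows": [{"translation": [0, -0.01, 0], "spin": 0}, {"translation": [0, -0.01, 0], "spin": 0}, {"translation": [0, -0.01, 0], "spin": 0}, {"translation": [0, -0.01, 0], "spin": 0}, {"translation": [0, -0.01, 0], "spin": 0}]}}

```text
time: 62.4
position: [0.5006, 0.0034, 0.1651]
tool_rot: [0.0, 0.671, 0.741, 0.0]
wrist_force: [4.1, -0.6, 5.1]
grip_width: 0.0207
grip_force: 50.2
```

{"name": "send_rows", "arguments": {"rows": [{"translation": [0, -0.01, 0], "spin": 0}, {"translation": [0, -0.01, 0], "spin": 0}, {"translation": [0, -0.01, 0], "spin": 0}, {"translation": [0, -0.01, 0], "spin": 0}, {"translation": [0, -0.01, 0], "spin": 0}]}}

```text
time: 63.02
position: [0.4756, 0.0009, 0.165]
tool_rot: [0.0, 0.671, 0.741, 0.0]
wrist_force: [3.8, -0.5, 5.6]
grip_width: 0.0209
grip_force: 50.2
```

{"name": "send_rows", "arguments": {"rows": [{"translation": [0, -0.007, 0], "spin": 0}, {"translation": [0, 0, 0], "spin": 0}, {"translation": [0, 0, 0], "spin": 0}, {"translation": [0, 0, 0], "spin": 0}, {"translation": [0, 0, 0], "spin": 0}]}}

```text
time: 63.65
position: [0.4711, 0.0005, 0.1647]
tool_rot: [-0.001, 0.671, 0.741, -0.001]
wrist_force: [1.4, -0.7, 5.7]
grip_width: 0.0207
grip_force: 50.1
```

{"name": "send_rows", "arguments": {"rows": [{"translation": [0, 0, -0.004], "spin": 0}, {"translation": [0, 0, -0.008], "spin": 0}, {"translation": [0, 0, -0.01], "spin": 0}, {"translation": [0, 0, -0.04], "spin": 0}, {"translation": [0, 0, -0.06], "spin": 0}]}}

```text
time: 64.28
position: [0.4709, 0.0007, 0.2258]
tool_rot: [-0.001, 0.671, 0.741, -0.001]
wrist_force: [1.0, -0.4, -1.0]
grip_width: 0.0207
grip_force: 49.3
```

Run:
```python
from h import *
mv(.431,-.3918,.104,5.71)
```

```text
pre shift frac [-0.7731 -0.1576  0.2437] post shift frac [-0.7731 -0.1576  0.2437] spin frac total -0.0 from [0.4709 0.0007 0.2258] 5.7
```

{"name": "send_rows", "arguments": {"rows": [{"translation": [-0.05, -0.0102, 0], "spin": 0}, {"translation": [-0.08, -0.0163, 0], "spin": 0}, {"translation": [-0.1, -0.0204, 0], "spin": 0}, {"translation": [-0.1, -0.0204, 0], "spin": 0}, {"translation": [-0.1, -0.0204, 0], "spin": 0}]}}

```text
time: 64.9
position: [0.4491, -0.2187, 0.2259]
tool_rot: [-0.001, 0.671, 0.742, -0.0]
wrist_force: [0.7, 0.4, -0.4]
grip_width: 0.0208
grip_force: 49.4
```

{"name": "send_rows", "arguments": {"rows": [{"translation": [-0.1, -0.0204, 0], "spin": 0}, {"translation": [-0.1, -0.0204, 0], "spin": 0}, {"translation": [-0.08, -0.0163, 0], "spin": 0}, {"translation": [-0.04, -0.0082, 0], "spin": 0}, {"translation": [-0.0231, -0.0047, 0], "spin": 0}]}}

```text
time: 65.53
position: [0.4319, -0.3918, 0.2255]
tool_rot: [-0.001, 0.671, 0.741, 0.0]
wrist_force: [0.3, 0.9, -1.5]
grip_width: 0.0206
grip_force: 49.4
```

{"name": "send_rows", "arguments": {"rows": [{"translation": [0, 0, 0.03], "spin": 0}, {"translation": [0, 0, 0.03], "spin": 0}, {"translation": [0, 0, 0], "spin": 0}, {"translation": [0, 0, 0], "spin": 0}, {"translation": [0, 0, 0], "spin": 0}]}}

```text
time: 66.15
position: [0.4325, -0.3917, 0.1963]
tool_rot: [0.0, 0.671, 0.742, 0.0]
wrist_force: [0.6, -0.1, -0.5]
grip_width: 0.0211
grip_force: 49.4
```

Run:
```python
from h import *
mv(.431,-.3918,.104,5.71); S=snap('side','side16');T=snap('top','top16')
p=sense()['position']
im=cv2.imread('pics/side16.png')
for z in(0,.03,.06,.068): print(z,pix(S,p-[0,0,.089-z]).round(1))
for z in(0.005,.02,.035,.05):
    u,v=pix(S,p-[0,0,.089-z]); v=int(round(v)); print(z,v,int(u)-12,' '.join('%d'%im[v,k].sum() for k in range(int(u)-12,int(u)+13)))
```

```text
pre shift frac [ 0.0002 -0.003   0.1846] post shift frac [ 0.0002 -0.003   0.1846] spin frac total 0.0 from [ 0.4325 -0.3917  0.1963] 5.7
0 [394.6 321.9]
0.03 [396.4 313.9]
0.06 [398.2 305.6]
0.068 [398.8 303.4]
0.005 321 382 492 494 493 488 495 502 505 510 504 506 483 440 409 407 427 475 492 501 503 515 540 567 598 615 621
0.02 317 383 502 503 506 504 506 507 501 503 527 538 494 432 402 403 447 532 593 616 621 621 620 620 620 615 621
0.035 313 384 502 503 505 498 497 502 503 519 554 545 483 424 399 414 478 575 619 626 621 623 622 619 620 622 619
0.05 308 385 522 552 575 607 623 619 578 520 459 430 428 450 472 464 430 391 344 320 358 460 560 613 621 623 625
```

{"name": "send_rows", "arguments": {"rows": [{"translation": [0, -0.003, 0], "spin": 0}, {"translation": [0, 0, 0.02], "spin": 0}, {"translation": [0, 0, 0.02], "spin": 0}, {"translation": [0, 0, 0.01], "spin": 0}, {"translation": [0, 0, 0.006], "spin": 0}]}}

```text
time: 66.88
position: [0.4306, -0.3918, 0.1673]
tool_rot: [-0.0, 0.671, 0.741, -0.0]
wrist_force: [0.1, -0.2, -0.3]
grip_width: 0.0208
grip_force: 49.4
```

{"name": "send_rows", "arguments": {"rows": [{"translation": [0, 0, 0.006], "spin": 0}, {"translation": [0, 0, 0.006], "spin": 0}, {"translation": [0, 0, 0], "spin": 0}, {"translation": [0, 0, 0], "spin": 0}, {"translation": [0, 0, 0], "spin": 0}]}}

```text
time: 67.5
position: [0.4308, -0.392, 0.162]
tool_rot: [0.0, 0.671, 0.741, -0.0]
wrist_force: [1.0, 0.8, 0.2]
grip_width: 0.021
grip_force: 49.4
```

Tip is at 73 mm, inside the eyelet with no force. I'll keep going down slowly.

{"name": "send_rows", "arguments": {"rows": [{"translation": [0, 0, 0.012], "spin": 0}, {"translation": [0, 0, 0.012], "spin": 0}, {"translation": [0, 0, 0.012], "spin": 0}, {"translation": [0, 0, 0], "spin": 0}, {"translation": [0, 0, 0], "spin": 0}]}}

```text
time: 68.12
position: [0.4307, -0.392, 0.1438]
tool_rot: [-0.0, 0.671, 0.741, -0.0]
wrist_force: [-0.3, 0.2, -0.7]
grip_width: 0.0211
grip_force: 49.4
```

{"name": "send_rows", "arguments": {"rows": [{"translation": [0, 0, 0.02], "spin": 0}, {"translation": [0, 0, 0.02], "spin": 0}, {"translation": [0, 0, 0.016], "spin": 0}, {"translation": [0, 0, 0], "spin": 0}, {"translation": [0, 0, 0], "spin": 0}]}}

```text
time: 68.75
position: [0.4306, -0.392, 0.1159]
tool_rot: [-0.0, 0.671, 0.741, -0.0]
wrist_force: [0.3, -0.8, 0.3]
grip_width: 0.0206
grip_force: 49.4
```

{"name": "send_rows", "arguments": {"rows": [{"translation": [0, 0, 0.01], "spin": 0}, {"translation": [0, 0, 0.006], "spin": 0}, {"translation": [0, 0, 0.004], "spin": 0}, {"translation": [0, 0, 0.002], "spin": 0}, {"translation": [0, 0, 0], "spin": 0}]}}

```text
time: 69.38
position: [0.4307, -0.3919, 0.1048]
tool_rot: [-0.0, 0.671, 0.741, -0.0]
wrist_force: [-0.2, -0.4, -0.8]
grip_width: 0.0208
grip_force: 49.4
```

{"name": "send_rows", "arguments": {"rows": [{"translation": [0, 0, 0.001], "spin": 0}, {"translation": [0, 0, 0], "spin": 0}, {"translation": [0, 0, 0], "spin": 0}, {"translation": [0, 0, 0], "spin": 0}, {"translation": [0, 0, 0], "spin": 0}]}}

```text
time: 70.0
position: [0.4307, -0.3919, 0.1044]
tool_rot: [0.0, 0.671, 0.741, -0.0]
wrist_force: [1.0, 0.1, -0.8]
grip_width: 0.0208
grip_force: 49.4
```

{"name": "send_rows", "arguments": {"rows": [{"translation": [0, 0, 0.001], "spin": 0}, {"translation": [0, 0, 0.001], "spin": 0}, {"translation": [0, 0, 0], "spin": 0}, {"translation": [0, 0, 0], "spin": 0}, {"translation": [0, 0, 0], "spin": 0}]}}

```text
time: 70.62
position: [0.4308, -0.3919, 0.104]
tool_rot: [0.0, 0.671, 0.741, 0.0]
wrist_force: [-1.4, 1.8, 7.3]
grip_width: 0.0204
grip_force: 50.3
```

{"name": "send_rows", "arguments": {"rows": [{"translation": [0, 0, 0.001], "spin": 0}, {"translation": [0, 0, 0], "spin": 0}, {"translation": [0, 0, 0], "spin": 0}, {"translation": [0, 0, 0], "spin": 0}, {"translation": [0, 0, 0], "spin": 0}]}}

```text
time: 71.25
position: [0.4308, -0.392, 0.104]
tool_rot: [0.0, 0.671, 0.741, 0.0]
wrist_force: [-1.8, 2.7, 13.3]
grip_width: 0.0207
grip_force: 50.8
```

Collar is seated. I'll release, back straight up and check.

{"name": "send_rows", "arguments": {"rows": [{"translation": [0, 0, -0.002], "spin": 0}, {"translation": [0, 0, 0], "spin": 0}, {"translation": [0, 0, 0], "spin": 0}, {"translation": [0, 0, 0], "spin": 0}, {"translation": [0, 0, 0], "spin": 0}]}}

```text
time: 71.88
position: [0.4308, -0.392, 0.104]
tool_rot: [0.0, 0.671, 0.741, 0.0]
wrist_force: [-0.3, 0.3, 5.5]
grip_width: 0.021
grip_force: 49.6
```

{"name": "send_rows", "arguments": {"rows": [{"translation": [0, 0, 0], "spin": 0}, {"translation": [0, 0, 0], "spin": 0}, {"translation": [0, 0, 0], "spin": 0}, {"translation": [0, 0, 0], "spin": 0}, {"translation": [0, 0, 0], "spin": 0}], "gripper": 0, "squeeze": 20}}

```text
time: 72.5
position: [0.4307, -0.3919, 0.1038]
tool_rot: [0.0, 0.671, 0.741, -0.0]
wrist_force: [0.3, 1.3, 0.1]
grip_width: 0.0853
grip_force: 0.0
```

{"name": "send_rows", "arguments": {"rows": [{"translation": [0, 0, -0.02], "spin": 0}, {"translation": [0, 0, -0.05], "spin": 0}, {"translation": [0, 0, -0.08], "spin": 0}, {"translation": [0, 0, -0.1], "spin": 0}, {"translation": [0, 0, -0.08], "spin": 0}]}}

```text
time: 73.12
position: [0.4306, -0.3922, 0.2717]
tool_rot: [0.001, 0.671, 0.741, -0.0]
wrist_force: [0.2, 0.5, -0.6]
grip_width: 0.0851
grip_force: 0.0
```

{"name": "send_rows", "arguments": {"rows": [{"translation": [0.05, 0, 0], "spin": 0}, {"translation": [0.08, 0, 0], "spin": 0}, {"translation": [0.08, 0, 0], "spin": 0}, {"translation": [0.05, 0, 0], "spin": 0}, {"translation": [0, 0, 0], "spin": 0}]}}

```text
time: 73.75
position: [0.4179, -0.2609, 0.2696]
tool_rot: [0.0, 0.67, 0.742, 0.001]
wrist_force: [0.1, -1.4, 0.9]
grip_width: 0.0856
grip_force: 0.0
```

Run:
```python
from h import *
T=snap('top','top17');S=snap('side','side17')
def hd(n,box):
    im=cv2.imread(f'pics/{n}.png').astype(float);x0,x1,y0,y1=box;c=im[y0:y1,x0:x1];m=(c[...,2]>1.3*c[...,0])&(c[...,2]>60);v,u=np.where(m);return n,len(u),(u.mean()+x0).round(1),(v.mean()+y0).round(1)
for n in('top0','top14','top17'): print(hd(n,(440,492,240,280)))
for n in('side0','side17'): print(hd(n,(380,412,298,340)))
im=cv2.imread('pics/top17.png').astype(float)[164:253,294:325]
m=(im.min(2)>130)&(np.ptp(im,axis=2)<28); v,u=np.where(m);P=np.array([ray(T,a+294,b+164,.079)[:2] for a,b in zip(u,v)]);print('strip',len(u),P.mean(0).round(4))
s=sense();print(s['position'],s['time'],s['wrist_force'])
```

```text
('top0', 113, np.float64(471.2), np.float64(258.2))
('top14', 123, np.float64(470.8), np.float64(258.3))
('top17', 0, np.float64(nan), np.float64(nan))
('side0', 247, np.float64(394.7), np.float64(317.3))
('side17', 240, np.float64(393.8), np.float64(318.1))
strip 766 [0.5674 0.0124]
[ 0.41791032 -0.26304324  0.26953632] 73.85 [-0.80259104 -0.61987009  0.06403657]<stdin>:4: RuntimeWarning: Mean of empty slice.
  ret = ret.dtype.type(ret / rcount)
```

{"name": "send_rows", "arguments": {"rows": [{"translation": [0.06, 0, 0], "spin": 0}, {"translation": [0.09, 0, 0], "spin": 0}, {"translation": [0.09, 0, 0], "spin": 0}, {"translation": [0.08, 0, 0], "spin": 0}, {"translation": [0, 0, 0], "spin": 0}]}}

```text
time: 74.47
position: [0.4021, -0.1018, 0.2691]
tool_rot: [-0.0, 0.67, 0.742, 0.0]
wrist_force: [-0.4, -1.1, 0.8]
grip_width: 0.0853
grip_force: 0.0
```

Run:
```python
from h import *
T=snap('top','top18');S=snap('side','side18')
def hd(n,box):
    im=cv2.imread(f'pics/{n}.png').astype(float);x0,x1,y0,y1=box;c=im[y0:y1,x0:x1];m=(c[...,2]>1.3*c[...,0])&(c[...,2]>60);v,u=np.where(m);return n,len(u),(u.mean()+x0).round(1),(v.mean()+y0).round(1),u.min()+x0,u.max()+x0,v.min()+y0,v.max()+y0
for n in('top0','top18'): print(hd(n,(440,492,240,280)))
for n in('side0','side18'): print(hd(n,(380,412,298,340)))
d=np.abs(cv2.imread('pics/top0.png').astype(int)-cv2.imread('pics/top18.png')).sum(2)
print('bottle/cup diff',d[145:190,428:480].mean(),d[125:158,270:302].mean())
```

```text
('top0', 113, np.float64(471.2), np.float64(258.2), np.int64(463), np.int64(479), np.int64(255), np.int64(262))
('top18', 107, np.float64(470.8), np.float64(259.3), np.int64(462), np.int64(479), np.int64(256), np.int64(263))
('side0', 247, np.float64(394.7), np.float64(317.3), np.int64(389), np.int64(401), np.int64(305), np.int64(330))
('side18', 223, np.float64(393.8), np.float64(318.6), np.int64(388), np.int64(400), np.int64(306), np.int64(331))
bottle/cup diff 109.28162393162393 6.205492424242424
```

Run:
```python
from h import *
for n,(x0,x1,y0,y1) in(('top0',(425,490,140,195)),('top14',(425,490,140,195)),('top18',(425,490,140,195)),('side0',(420,490,210,300)),('side18',(420,490,210,300))):
    c=cv2.imread(f'pics/{n}.png').astype(float)[y0:y1,x0:x1]; m=c[...,2]>1.5*c[...,0]; v,u=np.where(m); print(n,len(u),u.mean()+x0,v.mean()+y0,c.mean())
```

```text
top0 463 457.7732181425486 165.5097192224622 106.17305361305361
top14 406 454.2192118226601 166.95320197044336 139.08801864801865
top18 405 453.91358024691357 166.94074074074075 145.05501165501167
side0 1464 448.01707650273227 259.52868852459017 115.35539682539682
side18 1450 448.0089655172414 259.4068965517241 129.1573015873016
```

The bottle is unmoved in the side view, so the top difference was only the arm's shadow. The burnisher stands upright in the eyelet. Handing in.

```bash
python3 -c "
from workcell import *
print(close_job())"
```

```text
the job is handed in; nothing more can be done
None
```

I laid all four reishi in the carton, shut the flap, rubbed the strip down far to near in one stroke at roughly 4–6 N, and stood the burnisher back in its eyelet; the bottle and cup are unmoved, and the job is handed in, though it returned no verdict.

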